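# Clear the runway, load the seed tray and slide it under the low shelf

## Robot

A 7-joint arm with a two-finger parallel gripper is mounted at the origin on the work surface. World frame = base frame: x ahead of the robot, y to its left, z up, the work surface at z = 0. Lengths are in m, angles in degrees, forces in N, time in s.
With the tool pointing down it reaches from about 0.4 to 0.85 m from the base axis. Payload 4.5 kg.
Tool frame: the origin (TCP) lies where the fingers leave the gripper's body, on its centre line; the fingertips stand 73 mm ahead of it and the grasp point (between the pads) lies 54 mm ahead of it; z points along the fingers, x is the direction in which the jaws open and shut, and the axes are right-handed (so a half turn about z gives the same grasp; the last joint's range is limited). The gripper opens to 85 mm and grips with 20 to 120 N. Pads are 22 mm wide; open, the fingers measure 114 mm over their backs; the gripper's body (76 mm by 85 mm) begins 54 mm behind the grasp point. The pads swing forward as they close: fully open they stand 13 mm farther back than shut.
Start: joints at [68.113, 39.483, -11.15, 89.685, 9.013, 51.709, -12.324], TCP at [0.252, -0.572, 0.304] pointing down, gripper open.
Joint ranges: [-172.22, 172.22], [-26.19, 119.32], [-84.43, 86.54], [7.71, 146.69], [-57.33, 237.33], [2.42, 119.75], [-152.13, 152.13]. Speed limits (degrees/s): [147.25, 147.25, 180, 180, 180, 180, 180].

## Interface

Orientations are given as a 3x3 rotation matrix whose columns are the frame's x, y, z axes.
In Python, from cell import arm gives the robot as it stands.
- The arm moves only by the tool servo_tool, never from a script. Its argument "deltas" is text: rows parted by semicolons, each of 4 numbers parted by spaces: the shift along the tool's x, y, z in m, then the turn about the tool's z in rad. In form: tx ty tz twist; .... A call has 1 to 20 rows; each row shifts and turns the commanded pose from where the row before left it, along the tool's axes as they then stand; what a row does not reach is not made up. A row lasts 1/8 s, in which the tool goes at most 62.5 mm and 10.7 degrees, less where a joint would pass 70% of its speed; a pose out of reach is approached as far as the arm can. A call is refused whole if a number of a shift passes 0.0625 or a number of a turn 0.188, either way. A call with a gripper value outside its range is refused whole. "grip" is the finger opening in m, from 0 to 0.0854, set as the call begins (left out, the last holds). The fingers move at their own pace and stop on an object; "newtons" is the grip in N (left out, the last holds). Time passes only in rows, so rows that do not move let the fingers close. It gives the time, the measured TCP pose, the force and the opening at its end, in the units of the state.
- arm.read_state(): the state, without advancing time (a new reading comes with each control period).
- arm.camera(name): name is "side" or "top" or "wrist"; returns (picture, depth): 480x640x3 uint8, red, green, blue; 480x640 float32, m along the optical axis (not along the pixel's ray), 0 where there is no reading.
- arm.camera_params(name): a dict with "fovy" (degrees; the focal length in pixels is half the picture's height over the tangent of half this angle, whatever the lens; pixels are square), "cx", "cy" (the principal point, pixels), "origin" and "rotation" of the camera in the world. Camera axes: x right, y down, z forward; pixel columns grow to the right and rows downward; lengths in m; the calibration is good to about 2 mm. A picture is of the moment at which its call begins: read the wrist's pose just before it. camera_params takes no time and is no camera call; for the wrist camera it gives the pose at the moment of the call.
- arm.job_done(): hands the job in, once; it reports no verdict.
The state is a dict: "time": time; "qpos": joint angles; "joint_vel": joint speeds; "joint_torque": joint torques, N m; "eef_pos": TCP position; "ee_rot": TCP orientation; "contact_force": force on the tool from outside, world axes, zero at the start; "wrist_torque": the same for the moment, N m; "gripper_width": finger opening in m.
Only numpy, scipy, OpenCV 4.12 (cv2) and the standard library are available. Lean on these libraries where they do the work, as an engineer would, in place of code of your own. Each camera call takes 0.05 s, during which the arm holds its last target.

## Task

Clear whatever lies on the runway in front of the seed tray into the wooden tote, and stand all the small terracotta pots upright in the green tray. Only then slide the loaded tray by its tab along the runway, without lifting it off, under the low shelf until it is fully home against the end stop. Leave the glass jar, the saucer on the shelf and the hand fork where they are.

Things in the scene. Friction and masses are not known exactly. Their poses are not given: they have to be found in the camera images.
- stand: Fixed plywood runway board, 180 wide (its x), 690 long (its y). Origin at its centre, at bench level; the running surface is 8 mm above the bench. Two wooden side rails run along y, 145 mm apart inside, 12 mm wide, tops 24 mm above the bench. A low white shelf on four posts covers its -y end.
- shelf_edge (a point): Middle of the low shelf's front edge on its underside, 74 mm above the bench, at y = -170 mm in the stand's frame; axes as the stand's. The shelf reaches from here 175 mm to -y, 180 mm wide in x; its top is 86 mm above the bench.
- stop_face (a point): Middle of the face of the dark wooden end stop that ends the runway under the shelf, at y = -335 mm in the stand's frame, 28 mm above the bench (stop 40 mm high); axes as the stand's.
- tray_mid (a point): Loose green seed tray on the runway, outside 130 (x) by 200 (y) by 25 mm high, walls and floor 4 mm, about 0.4 kg. Point: its centre, 12.5 mm above its underside; y points to the end with the tab. Fully home, its -y end touches the stop: this point is 100 mm from the stop face, and the tab stays outside the shelf. It takes four pots staggered in two rows.
- tray_tab (a point): Upright green grip tab fixed behind the tray's +y end: 30 (x) by 14 (y) mm, its top 60 mm above the tray's underside. The point is on its axis, 45 mm above the tray's underside and 118 mm from the tray's centre.
- tote: Fixed open wooden tote on the bench: outside 140 (x) by 240 (y) by 45 mm high, walls 6 mm, floor 6 mm. Origin at the centre of its underside. Takes what is cleared off the runway.
- pot1_mid (a point): Small empty terracotta pot, upright on the bench beside the runway: 50 mm high, rim 46 mm across (straight over the top 17 mm), foot 36 mm across, mass about 80 g. The point is on its axis half-way up (25 mm); z is its axis, up. May be absent.
- pot2_mid (a point): Small empty terracotta pot, upright on the bench beside the runway: 50 mm high, rim 46 mm across (straight over the top 17 mm), foot 36 mm across, mass about 80 g. The point is on its axis half-way up (25 mm); z is its axis, up. May be absent.
- pot3_mid (a point): Small empty terracotta pot, upright on the bench beside the runway: 50 mm high, rim 46 mm across (straight over the top 17 mm), foot 36 mm across, mass about 80 g. The point is on its axis half-way up (25 mm); z is its axis, up. May be absent.
- pot4_mid (a point): Small empty terracotta pot, upright on the bench beside the runway: 50 mm high, rim 46 mm across (straight over the top 17 mm), foot 36 mm across, mass about 80 g. The point is on its axis half-way up (25 mm); z is its axis, up. May be absent.
- tin_mid (a point): Blue tin with steel lid, upright, 52 to 54 mm across, 50 mm high, about 0.15 kg, standing on the runway in the tray's way. The point is its centre, 25 mm above its underside. May be absent.
- hook_mid (a point): Red-handled pruning hook, folded shut, lying across the runway in the tray's way: 100 (its x) by 26 (y) by 24 mm high (z), about 0.14 kg. The point is its centre, 12 mm above its underside. May be absent.
- stone_mid (a point): Grey and brick-red sharpening stone, lying across the runway in the tray's way: 100 (its x) by 28 (y) by 24 mm high (z), about 0.2 kg. The point is its centre, 12 mm above its underside. May be absent.
- jar_mid (a point): Bystander, not to be moved. Glass jar with lid, 50 mm across, 80 mm high, standing near the tote. The point is about its middle.
- saucer_mid (a point): Bystander, not to be moved. Terracotta saucer, 84 mm across, 16 mm high, lying on top of the low shelf. The point is about its middle.
- fork_mid (a point): Bystander, not to be moved. Hand fork with green handle, 220 mm long, 28 mm high, lying left of the runway. The point is about its middle.

How it is judged (in metres and radians):
On the way:
1. everything is cleared off the runway into the tote and the pots stand in the tray, before the tray goes under the shelf (x of tin_mid in the frame of tote between -0.066 and 0.066 m and y of tin_mid in the frame of tote between -0.116 and 0.116 m and height (world z) of each of tin_mid, hook_mid, stone_mid below 0.05 m and x of hook_mid in the frame of tote between -0.066 and 0.066 m and y of hook_mid in the frame of tote between -0.116 and 0.116 m and x of stone_mid in the frame of tote between -0.066 and 0.066 m and y of stone_mid in the frame of tote between -0.116 and 0.116 m and x of pot1_mid in the frame of tray_mid between -0.063 and 0.063 m and y of pot1_mid in the frame of tray_mid between -0.098 and 0.098 m and z of each of pot1_mid, pot2_mid, pot3_mid, pot4_mid in the frame of tray_mid below 0.03 m and angle between each of pot1_mid, pot2_mid, pot3_mid, pot4_mid's own z axis and vertical below 0.2 rad and x of pot2_mid in the frame of tray_mid between -0.063 and 0.063 m and y of pot2_mid in the frame of tray_mid between -0.098 and 0.098 m and x of pot3_mid in the frame of tray_mid between -0.063 and 0.063 m and y of pot3_mid in the frame of tray_mid between -0.098 and 0.098 m and x of pot4_mid in the frame of tray_mid between -0.063 and 0.063 m and y of pot4_mid in the frame of tray_mid between -0.098 and 0.098 m and y of tray_mid in the frame of stand above -0.06 m), for 0.2 s.
At the end, for the whole second after the job is handed in: The tray lies flat on the runway with its end within 8 mm of the end stop; every pot stands in it upright (within 0.2 rad); every cleared thing lies in the tote; all at rest (y of tray_mid in the frame of stand below -0.227 m and x of tray_mid in the frame of stand between -0.012 and 0.012 m and height (world z) of tray_mid below 0.027 m and angle between tray_mid's own z axis and vertical below 0.06 rad and x of pot1_mid in the frame of tray_mid between -0.063 and 0.063 m and y of pot1_mid in the frame of tray_mid between -0.098 and 0.098 m and z of each of pot1_mid, pot2_mid, pot3_mid, pot4_mid in the frame of tray_mid below 0.03 m and angle between each of pot1_mid, pot2_mid, pot3_mid, pot4_mid's own z axis and vertical below 0.2 rad and x of pot2_mid in the frame of tray_mid between -0.063 and 0.063 m and y of pot2_mid in the frame of tray_mid between -0.098 and 0.098 m and x of pot3_mid in the frame of tray_mid between -0.063 and 0.063 m and y of pot3_mid in the frame of tray_mid between -0.098 and 0.098 m and x of pot4_mid in the frame of tray_mid between -0.063 and 0.063 m and y of pot4_mid in the frame of tray_mid between -0.098 and 0.098 m and x of tin_mid in the frame of tote between -0.066 and 0.066 m and y of tin_mid in the frame of tote between -0.116 and 0.116 m and height (world z) of each of tin_mid, hook_mid, stone_mid below 0.05 m and x of hook_mid in the frame of tote between -0.066 and 0.066 m and y of hook_mid in the frame of tote between -0.116 and 0.116 m and x of stone_mid in the frame of tote between -0.066 and 0.066 m and y of stone_mid in the frame of tote between -0.116 and 0.116 m and linear speed of each of pot1, pot2, pot3, pot4, tin, hook, stone, tray below 0.02 m/s); the robot touches nothing.
It fails at once if the tray is lifted off the runway (more than about 28 mm) (height (world z) of tray_mid above 0.05 m).
It fails at once if a bystander is moved more than 40 mm (distance of any of jar_mid, saucer_mid, fork_mid from where it was at the start of the episode above 0.04 m).
Of tin, hook, stone only 2 to 3 are there at a start; the rules pass over those that are not, and their reading is None.
Of pot1, pot2, pot3, pot4 only 3 to 4 are there at a start; the rules pass over those that are not, and their reading is None.
At some moment in a run one of tin, pot1, pot2, pot3, pot4 may be knocked a few centimetres aside while the robot is not near it.
It also fails if it takes over 210 s, if anything falls off the work surface, if the arm or the gripper's body presses on something with over 40 N, if the wrist force passes 120 N, or if a joint passes its speed limit or range.

## Working session

There is one attempt and no reset: what is moved stays moved. The work goes in short steps, Python scripts to look and compute and a tool call to move; the robot and the scene stay as the last step left them, time stands still between calls to the robot, and variables do not carry over. Pictures are saved under pics/ and viewed, and the job is handed in when it is done.

Besides the shell and the picture viewer there is one more tool, called after "Request:" as a command line: name --argument value ..., lists and objects as JSON in quotes. servo_tool: Moves the arm, as the interface text tells. Its arguments: {"type":"object","properties":{"deltas":{"type":"string"},"grip":{"type":"number"},"newtons":{"type":"number"}},"required":["deltas"]}

```bash
mkdir -p pics; ls
cat > h.py <<'E'
import numpy as np, cv2
from cell import arm
def cp(n):
    p=arm.camera_params(n); f=240/np.tan(np.radians(p['fovy'])/2)
    return f,p['cx'],p['cy'],np.array(p['origin']),np.array(p['rotation'])
def snap(n,fn):
    im,d=arm.camera(n); P=cp(n); cv2.imwrite('pics/'+fn+'.png',im[:,:,::-1]); return im,d,P
def pts(d,P):
    f,cx,cy,o,R=P
    v,u=np.mgrid[0:480,0:640]
    c=np.stack([(u-cx)/f*d,(v-cy)/f*d,d],-1)
    return c@R.T+o
def ray(P,u,v,z):
    f,cx,cy,o,R=P
    r=R@np.array([(u-cx)/f,(v-cy)/f,1]); return o+r*(z-o[2])/r[2]
E
python3 - <<'E'
from h import *
for n in ['side','top','wrist']:
    im,d,P=snap(n,n+'0'); np.savez('/tmp/%s0.npz'%n,im=im,d=d,f=P[0],cx=P[1],cy=P[2],o=P[3],R=P[4]); print(n,P)
s=arm.read_state(); print(s)
E
```

```text
pics
side (np.float64(450.67783673927806), 319.329801375362, 234.71784968934148, array([0.0504673 , 0.54157233, 0.75235124]), array([[-0.71083705, -0.49748024,  0.49721635],
       [-0.70332136,  0.50983454, -0.49538651],
       [-0.00705307, -0.70184197, -0.71229776]]))
top (np.float64(504.5406119495501), 314.99152196321813, 247.87468887599482, array([0.46287861, 0.07596634, 1.15970025]), array([[-2.08513296e-02, -9.98108823e-01,  5.78273260e-02],
       [-9.99782587e-01,  2.08186009e-02, -1.16842667e-03],
       [-3.76670541e-05, -5.78391168e-02, -9.98325916e-01]]))
wrist (np.float64(369.41111229111027), 317.2646701217866, 238.34963681429622, array([ 0.32130194, -0.54117614,  0.37243973]), array([[ 4.02679744e-01, -8.74015075e-01, -2.71931375e-01],
       [-9.15340478e-01, -3.84795476e-01, -1.18677083e-01],
       [-9.12403946e-04,  2.96698652e-01, -9.54970721e-01]]))
{'time': 0.15, 'qpos': array([ 68.11169154,  39.52295117, -11.14627254,  89.73161498,
         9.01059483,  51.71020985, -12.32639541]), 'joint_vel': array([ 0.11674246, -0.11318529,  0.05339433, -0.21850371, -0.00726467,
       -0.00991392,  0.04531506]), 'joint_torque': array([-1.80766066e-03, -5.39933932e+01, -1.26842536e+00, -1.58719218e+01,
        9.29792295e-03,  6.48064393e-03,  1.46120760e-05]), 'eef_pos': array([ 0.25228602, -0.57137879,  0.3032577 ]), 'ee_rot': array([[ 4.03958172e-01, -9.14777224e-01, -6.52754707e-04],
       [-9.14776307e-01, -4.03958693e-01,  1.29724757e-03],
       [-1.45037847e-03,  7.30907813e-05, -9.99998946e-01]]), 'contact_force': array([-0.12526415, -1.35867557, -0.04125472]), 'wrist_torque': array([0.03864225, 0.01183521, 0.03860418]), 'gripper_width': 0.08555920377989266}
```

View pics/top0.png

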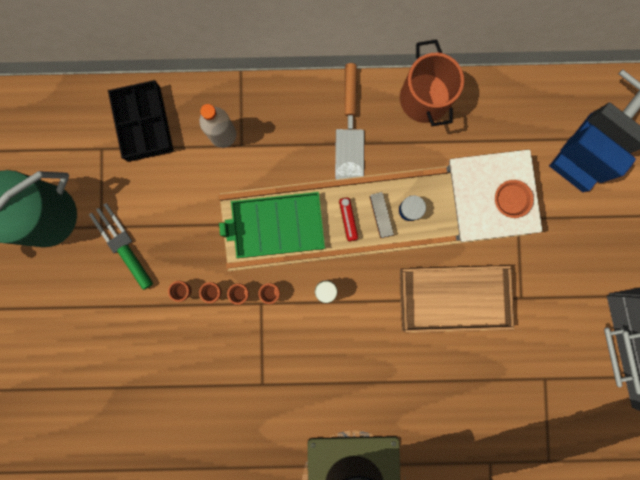

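View pics/side0.png

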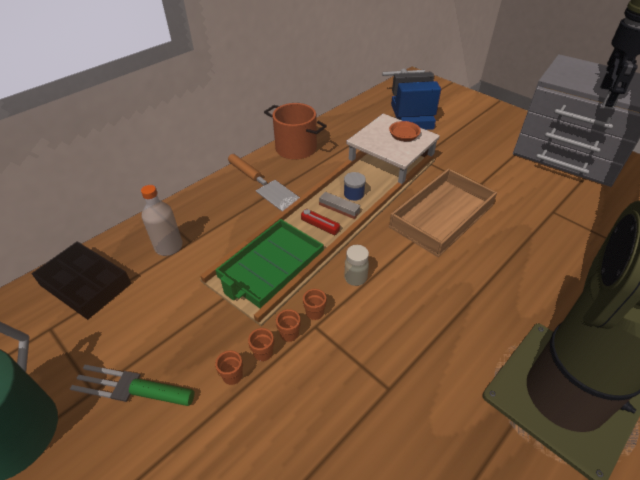

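The top view shows the tray at (278,225), its tab at (227,229), hook (348,219), stone (382,215), tin (413,208), tote (458,298), jar (326,292), and four pots along row ~292 at columns 180, 210, 238 and 269. Everything is present.

```bash
cat > m.py <<'E'
from h import *
def blobs(mask,amin=40):
    mask=cv2.morphologyEx(mask.astype(np.uint8),cv2.MORPH_OPEN,np.ones((3,3)))
    n,l,s,c=cv2.connectedComponentsWithStats(mask)
    return [(l==i,s[i],c[i]) for i in range(1,n) if s[i,4]>=amin]
def xy(P,uv,z): return np.array([ray(P,u,v,z)[:2] for u,v in uv])
E
python3 - <<'E'
from m import *
Z=np.load('/tmp/top0.npz'); im,d=Z['im'],Z['d']; P=(Z['f'],Z['cx'],Z['cy'],Z['o'],Z['R'])
X=pts(d,P)
hsv=cv2.cvtColor(im,cv2.COLOR_RGB2HSV); h,s,v=[hsv[...,i].astype(int) for i in range(3)]
print('bench z',np.median(X[320:470,20:200,2]),'runway z',np.median(X[200:240,430:448,2]))
# raised map
for nm,m in dict(green=(h>45)&(h<75)&(s>120)&(v>60), red=((h<6)|(h>172))&(s>140)&(v>60)).items():
    for b,st,c in blobs(m,60):
        zz=np.percentile(X[b][:,2],[5,50,95])
        print(nm,st,c.round(1),zz.round(3),ray(P,*c,zz[2])[:2].round(4))
# height mask objects
for b,st,c in blobs((X[...,2]>0.013)&(X[...,0]<0.8)&(X[...,0]>0.25),60):
    zz=np.percentile(X[b][:,2],[5,50,95])
    r=cv2.minAreaRect(np.argwhere(b)[:,::-1].astype(np.float32))
    print(st,c.round(1),zz.round(3),ray(P,*c,zz[2])[:2].round(4), r)
E
```

```text
bench z -0.0019798964146509057 runway z 0.006822582010288181
green [ 219  193  106   65 5196] [275.6 224.8] [0.007 0.011 0.032] [0.5819 0.1621]
green [118 246  31  43 462] [133.4 266.7] [0.02  0.024 0.029] [0.4946 0.4824]
red [346 205  12  36 222] [351.2 224.1] [0.025 0.03  0.034] [ 0.5798 -0.0075]
[199 111  36  35 855] [216.4 128.4] [0.027 0.109 0.168] [0.7633 0.2667] ((215.67999267578125, 126.24002075195312), (43.20000076293945, 26.400001525878906), 53.13010025024414)
[ 552  110   88   81 4592] [599.3 149.1] [0.027 0.101 0.121] [ 0.717  -0.5223] ((601.280517578125, 149.0244140625), (65.74915313720703, 87.45731353759766), 38.65980529785156)
[429 118  24   8 107] [439.9 121.7] [0.092 0.095 0.099] [ 0.7887 -0.1977] ((440.5, 121.5), (7.0, 23.0), 90.0)
[116 132  55  28 505] [142.1 147.2] [0.016 0.031 0.041] [0.7622 0.4581] ((143.13645935058594, 145.5492401123047), (26.22347640991211, 53.8216552734375), 88.80650329589844)
[ 218  149  323  119 9540] [450.3 200.8] [0.02  0.084 0.096] [ 0.6186 -0.2146] ((378.64910888671875, 208.74212646484375), (83.3619384765625, 317.0057373046875), 83.1572
[... 1702 characters left out ...]
290.6] [0.048 0.078 0.082] [0.4337 0.0554] ((325.0, 290.5), (21.0, 22.0), 90.0)
[199 282  15  21 172] [205.1 292. ] [0.018 0.04  0.051] [0.4352 0.3173] ((206.0, 292.0), (20.0, 14.0), 90.0)
[227 283  18  21 175] [233.8 293.7] [0.019 0.041 0.05 ] [0.4304 0.2547] ((234.88865661621094, 293.41485595703125), (20.353212356567383, 16.586544036865234), 82.40535736083984)
[258 283  21  21 185] [266.2 293.5] [0.019 0.044 0.051] [0.4292 0.1835] ((267.362060546875, 293.1551818847656), (20.6121826171875, 19.12662124633789), 68.19859313964844)
[ 604  288   36   88 2334] [624.7 328.5] [0.021 0.069 0.121] [ 0.3449 -0.5544] ((621.4999389648438, 331.4999694824219), (86.99998474121094, 34.99999237060547), 90.0)
```

Run:
```python
import cv2
im=cv2.imread('pics/top0.png'); cv2.imwrite('pics/t0a.png',cv2.resize(im[140:340,150:350],(800,600)[:1]+(800,) if 0 else (600,600),interpolation=2)); cv2.imwrite('pics/t0b.png',cv2.resize(im[140:340,330:560],(690,600),interpolation=2))
```

```text
(no output)
```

View pics/t0a.png

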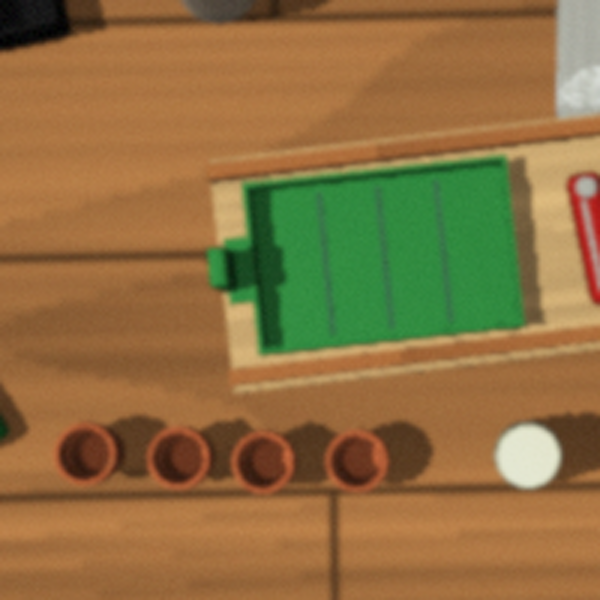

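View pics/t0b.png

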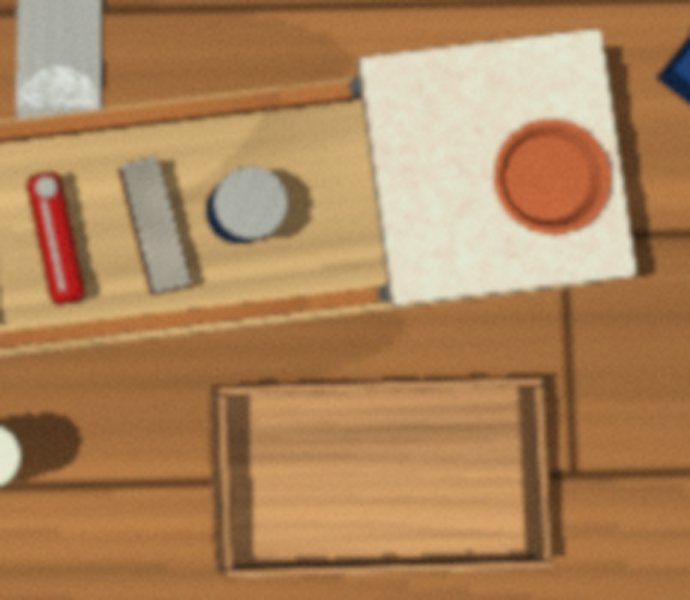

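Run:
```python
from m import *
P=cp('top')
def a(U,V,z): return ray(P,(U+.5)/3-.5+150,(V+.5)/3-.5+140,z)[:2]
def b(U,V,z): return ray(P,(U+.5)/3-.5+330,(V+.5)/3-.5+140,z)[:2]
for q in [(87,454),(179,457),(263,461),(357,460)]: print('pot',a(*q,.05).round(4))
print('jar',a(528,456,.08).round(4))
T=np.array([a(*q,.033) for q in [(246,184),(507,157),(524,327),(261,353)]]); print('tray',T.round(4),T.mean(0).round(4))
L=(T[0]+T[3]-T[1]-T[2])/2; print(L,np.linalg.norm(L),np.degrees(np.arctan2(L[0],L[1])))
print('tab',a(219,269,.068).round(4))
S=np.array([b(*q,.086) for q in [(360,62),(602,30),(635,275),(392,303)]]); print('shelf',S.round(4)); e=S[0]-S[1]+S[3]-S[2]; print(np.degrees(np.arctan2(e[0],e[1])), (S[0]+S[3])/2, S.mean(0),np.linalg.norm(e)/2)
O=np.array([b(*q,.045) for q in [(217,388),(549,378),(551,568),(225,572)]]); print('tote',O.round(4),O.mean(0).round(4))
H=np.array([b(*q,.032) for q in [(45,178),(68,298)]]);print('hook',H,H.mean(0).round(4))
H=np.array([b(*q,.032) for q in [(139,161),(177,288)]]);print('stone',H,H.mean(0).round(4))
print('tin',b(251,204,.058).round(4))
```

```text
pot [0.4387 0.3754]
pot [0.4351 0.3082]
pot [0.4309 0.2469]
pot [0.4302 0.1782]
jar [0.4314 0.0539]
tray [[0.6376 0.2598]
 [0.6539 0.0637]
 [0.5259 0.0538]
 [0.5106 0.2501]] [0.582  0.1569]
[-0.01581323  0.19616129] 0.19679763864902433 -4.608840632069322
tab [0.5706 0.2743]
shelf [[ 0.7078 -0.2192]
 [ 0.7274 -0.3939]
 [ 0.5504 -0.4093]
 [ 0.534  -0.2356]]
-5.897976534777188 [ 0.62090269 -0.22738507] [ 0.62990087 -0.3144887 ] 0.17513436174868716
tote [[ 0.4767 -0.1164]
 [ 0.479  -0.361 ]
 [ 0.3402 -0.3564]
 [ 0.3423 -0.1181]] [ 0.4096 -0.238 ]
hook [[ 0.6370076   0.00554964]
 [ 0.546373   -0.00943852]] [ 0.5917 -0.0019]
stone [[ 0.64839184 -0.0653392 ]
 [ 0.5521654  -0.09106756]] [ 0.6003 -0.0782]
tin [ 0.6107 -0.1432]
```

```bash
cat > g.py <<'E'
import sys
from h import *
s=arm.read_state()
p=np.array(s['eef_pos']);R=np.array(s['ee_rot'])
yaw=np.degrees(np.arctan2(R[1,0],R[0,0]))
print('t %.2f'%s['time'],'pos',p.round(4),'yaw %.2f'%yaw,'F',np.round(s['contact_force'],1),'w %.4f'%s['gripper_width'],'q',np.round(s['qpos'],0))
def go(x,y,z,yw):
    global p,yaw
    d=(yw-yaw+90)%180-90
    c,sn=np.cos(np.radians(yaw+d)),np.sin(np.radians(yaw+d))
    D=np.array([x,y,z])-p
    print('twist %.3f (to yaw %.1f) then t=(%.4f %.4f %.4f) |%.3f|'%(-np.radians(d),yaw+d,D[0]*c+D[1]*sn,D[0]*sn-D[1]*c,-D[2],np.linalg.norm(D)))
    p=np.array([x,y,z]);yaw=yaw+d
for a in sys.argv[1:]: go(*map(float,a.split(',')))
E
python3 g.py .592,-.001,.18,-80.6 .592,-.001,.086,-80.6
```

```text
t 0.15 pos [ 0.2523 -0.5714  0.3033] yaw -66.17 F [-0.1 -1.4 -0. ] w 0.0856 q [ 68.  40. -11.  90.   9.  52. -12.]
twist 0.252 (to yaw -80.6) then t=(-0.5072 -0.4283 0.1233) |0.675|
twist -0.000 (to yaw -80.6) then t=(0.0000 -0.0000 0.0940) |0.094|
```

Request:
servo_tool --deltas "0 0 0 .126; 0 0 0 .126; -.017 -.0143 .001 0; -.034 -.0286 .008 0; -.034 -.0286 .008 0; -.034 -.0286 .008 0; -.034 -.0286 .008 0; -.034 -.0286 .008 0; -.034 -.0286 .008 0; -.034 -.0286 .008 0; -.034 -.0286 .008 0; -.034 -.0286 .008 0; -.034 -.0286 .008 0; -.034 -.0286 .008 0; -.034 -.0286 .008 0; -.034 -.0286 .008 0; -.034 -.0286 .008 0; -.017 -.0143 .008 0; 0 0 0 0" --grip 0.058 --newtons 40

```text
time: 2.52
eef_pos: [0.5924, 0.0025, 0.182]
ee_rot: [[0.166, -0.986, -0.001], [-0.986, -0.166, 0.0], [-0.0, 0.001, -1.0]]
contact_force: [-0.1, -0.1, 0.1]
gripper_width: 0.0578
```

```bash
python3 g.py .592,-.001,.086,-80.6; python3 -c "
from h import *
snap('wrist','w1')"
```

```text
t 2.52 pos [0.5924 0.0025 0.182 ] yaw -80.47 F [-0.1 -0.1  0.1] w 0.0578 q [ -5.  46.   1. 102.  -2.  32. -83.]
twist 0.002 (to yaw -80.6) then t=(0.0034 0.0009 0.0960) |0.096|
```

View pics/w1.png

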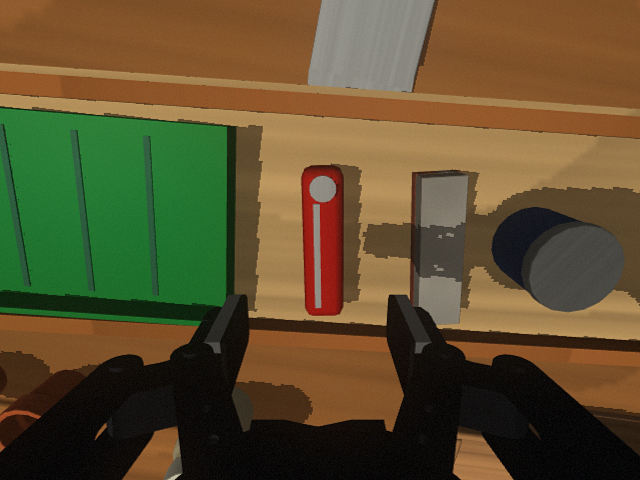

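The wrist view shows the hook upright between columns 303-343 and rows 166-315, the stone at columns 414-466 and rows 172-324, and the tin's lid at (574,266).

```bash
python3 - <<'E'
from h import *
P=cp('wrist')
h=[ray(P,*q,.032)[:2] for q in [(323,167),(323,315)]]; print('hook',h,np.mean(h,0))
h=[ray(P,*q,.032)[:2] for q in [(418,175),(466,173),(460,324),(414,322)]]; print('stone',np.mean(h,0),h)
print('tin',ray(P,574,266,.058))
h=[ray(P,*q,.033)[:2] for q in [(235,126),(228,326)]]; print('tray front',h)
E
python3 g.py .592,-.001,.086,-80.6
```

```text
hook [array([0.6425347 , 0.00471821]), array([ 0.54653459, -0.01143757])] [ 0.59453464 -0.00335968]
stone [ 0.60137056 -0.07661826] [array([ 0.6469821 , -0.05146721]), array([ 0.65269364, -0.07914698]), array([ 0.55464923, -0.10335789]), array([ 0.55115729, -0.07250097])]
tin [ 0.61387452 -0.14282365  0.058     ]
tray front [array([0.65721525, 0.05768867]), array([0.52872664, 0.05004272])]
t 2.58 pos [5.918e-01 2.000e-04 1.824e-01] yaw -80.63 F [-0.6 -0.8  0.2] w 0.0580 q [ -5.  46.   1. 102.  -2.  32. -83.]
twist -0.001 (to yaw -80.6) then t=(0.0012 -0.0000 0.0964) |0.096|
```

Request:
servo_tool --deltas ".003 0 .015 0; 0 0 .03 0; 0 0 .025 0; 0 0 .018 0; 0 0 .009 0; 0 0 0 0; 0 0 0 0"

```text
time: 3.45
eef_pos: [0.5936, -0.0017, 0.0866]
ee_rot: [[0.163, -0.987, 0.001], [-0.987, -0.163, -0.0], [0.0, -0.001, -1.0]]
contact_force: [-0.0, -0.7, -0.1]
gripper_width: 0.0579
```

Request:
servo_tool --deltas "0 0 0 0; 0 0 0 0; 0 0 0 0; 0 0 0 0; 0 0 0 0; 0 0 0 0" --grip 0.01

```text
time: 4.2
eef_pos: [0.5935, -0.0015, 0.0867]
ee_rot: [[0.163, -0.987, 0.001], [-0.987, -0.163, 0.0], [0.0, -0.001, -1.0]]
contact_force: [0.2, 0.5, 5.7]
gripper_width: 0.0249
```

```bash
python3 g.py .592,-.003,.13,-80.6 .41,-.165,.13,-90 .41,-.165,.088,-90
```

```text
t 4.20 pos [ 0.5935 -0.0015  0.0867] yaw -80.61 F [0.2 0.5 5.7] w 0.0249 q [ -5.  55.   1. 103.  -2.  22. -83.]
twist -0.000 (to yaw -80.6) then t=(0.0012 0.0018 -0.0433) |0.043|
twist 0.164 (to yaw -90.0) then t=(0.1620 0.1820 -0.0000) |0.244|
twist -0.000 (to yaw -90.0) then t=(0.0000 -0.0000 0.0420) |0.042|
```

Request:
servo_tool --deltas "0 0 -.02 0; 0 0 -.04 0; .027 .03 -.004 .164; .027 .03 0 0; .027 .03 0 0; .027 .03 0 0; .027 .03 0 0; .027 .032 0 0; 0 0 0 0"

```text
time: 5.32
eef_pos: [0.4125, -0.1706, 0.1507]
ee_rot: [[-0.006, -1.0, -0.003], [-1.0, 0.006, -0.001], [0.001, 0.003, -1.0]]
contact_force: [0.7, -0.3, -1.4]
gripper_width: 0.0251
```

```bash
python3 g.py .41,-.175,.088,-90
```

```text
t 5.33 pos [ 0.4125 -0.1706  0.1507] yaw -90.36 F [ 0.7 -0.3 -1.4] w 0.0251 q [ 17.  44.  -0. 127.   1.   9. -75.]
twist -0.006 (to yaw -90.0) then t=(0.0044 0.0025 0.0627) |0.063|
```

Request:
servo_tool --deltas ".004 .0025 .02 0; 0 0 .025 0; 0 0 .012 0; 0 0 .005 0; 0 0 0 0; 0 0 0 0"

```text
time: 6.08
eef_pos: [0.4186, -0.1738, 0.0921]
ee_rot: [[0.0, -1.0, -0.007], [-1.0, -0.0, 0.003], [-0.003, 0.007, -1.0]]
contact_force: [0.3, 0.1, -1.5]
gripper_width: 0.0249
```

Request:
servo_tool --deltas "0 0 0 0; 0 0 0 0; 0 0 0 0; 0 0 -.02 0; 0 0 -.04 0; 0 0 0 0" --grip 0.045

```text
time: 6.82
eef_pos: [0.4194, -0.1747, 0.1536]
ee_rot: [[-0.001, -1.0, -0.004], [-1.0, 0.001, 0.002], [-0.002, 0.004, -1.0]]
contact_force: [-0.3, 0.0, -0.1]
gripper_width: 0.045
```

```bash
python3 g.py .5995,-.0765,.15,-75.5 .5995,-.0765,.0865,-75.5;  python3 -c "
from h import *
snap('top','t2');snap('wrist','w2')"
```

```text
t 6.83 pos [ 0.4194 -0.1747  0.1536] yaw -90.04 F [-0.3  0.  -0.1] w 0.0450 q [ 19.  44.  -3. 126.  10.  11. -83.]
twist -0.254 (to yaw -75.5) then t=(-0.0500 -0.1989 0.0036) |0.205|
twist -0.000 (to yaw -75.5) then t=(0.0000 -0.0000 0.0635) |0.064|
```

View pics/t2.png

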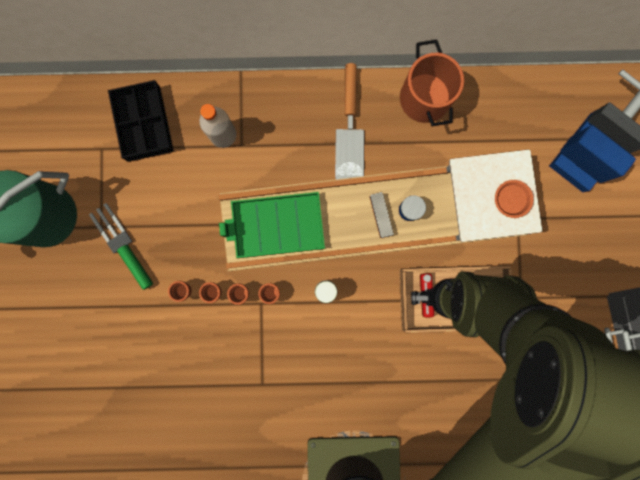

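View pics/w2.png

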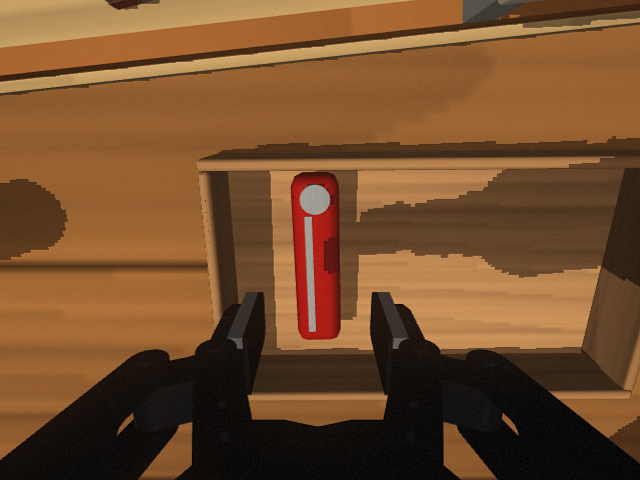

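```bash
sed -i 's/d=(yw-yaw+90)%180-90/d=yw-yaw/' g.py; python3 g.py .6125,-.143,.16,4 .6125,-.143,.088,4
```

```text
t 6.92 pos [ 0.4186 -0.1743  0.1518] yaw -90.02 F [-0.3 -0.8 -0.8] w 0.0449 q [ 19.  44.  -3. 126.  10.  11. -83.]
twist -1.641 (to yaw 4.0) then t=(0.1956 -0.0177 -0.0082) |0.197|
twist -0.000 (to yaw 4.0) then t=(0.0000 0.0000 0.0720) |0.072|
```

Request:
servo_tool --deltas "0 0 -.008 -.182; 0 0 0 -.182; 0 0 0 -.182; 0 0 0 -.182; 0 0 0 -.182; 0 0 0 -.182; 0 0 0 -.182; 0 0 0 -.182; 0 0 0 -.182; .02 -.002 0 0; .04 -.0035 0 0; .04 -.0035 0 0; .04 -.0035 0 0; .04 -.0035 0 0; .0155 -.002 0 0; 0 0 0 0; 0 0 0 0" --grip 0.075

```text
time: 9.05
eef_pos: [0.6109, -0.1435, 0.157]
ee_rot: [[0.998, 0.067, -0.011], [0.067, -0.998, 0.003], [-0.011, -0.004, -1.0]]
contact_force: [-0.1, 0.4, 0.8]
gripper_width: 0.0747
```

```bash
python3 -c "
from h import *
snap('wrist','w3')
print(cp('wrist'))"; python3 g.py .6125,-.143,.088,4
```

```text
(np.float64(369.41111229111027), 317.2646701217866, 238.34963681429622, array([ 0.60576025, -0.06829125,  0.22679975]), array([[ 0.99782086,  0.0650031 ,  0.01131973],
       [ 0.06544893, -0.95334404, -0.29470592],
       [-0.0083652 ,  0.29480458, -0.95552095]]))
t 9.10 pos [ 0.6109 -0.1437  0.1574] yaw 3.83 F [-0.  -0.1  0.3] w 0.0751 q [ 26.  54. -32.  94.  38.  44. -20.]
twist -0.003 (to yaw 4.0) then t=(0.0016 -0.0006 0.0694) |0.069|
```

View pics/w3.png

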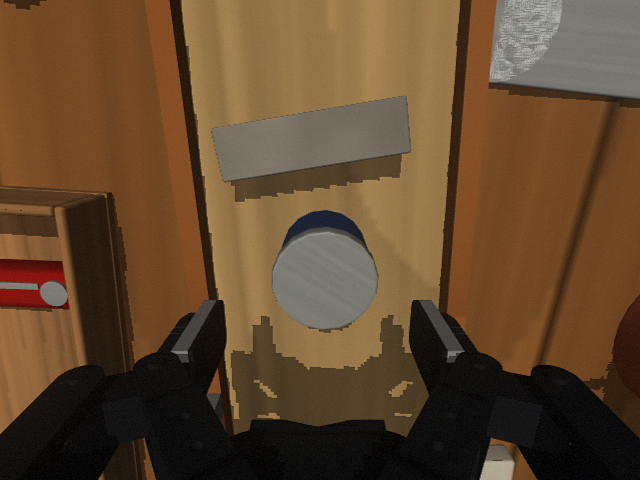

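```bash
python3 - <<'E'
from h import *
P=cp('wrist'); print(ray(P,325,279,.058), [ray(P,*q,.032)[:2].round(4) for q in [(212,128),(407,96),(410,152),(224,181)]])
a=[ray(P,*q,.024)[:2].round(4) for q in [(180,20),(213,290)]]; print('railR inner',a,np.degrees(np.arctan2(*(a[0]-a[1]))))
E
python3 g.py .6125,-.143,.088,4
```

```text
[ 0.61295771 -0.14110231  0.058     ] [array([ 0.551 , -0.0736]), array([ 0.6473, -0.0522]), array([ 0.6526, -0.0788]), array([ 0.5569, -0.1001])]
railR inner [array([ 0.5341, -0.0243]), array([ 0.5477, -0.1676])] -5.42146301159441
t 9.10 pos [ 0.6109 -0.1437  0.1574] yaw 3.83 F [-0.  -0.1  0.3] w 0.0751 q [ 26.  54. -32.  94.  38.  44. -20.]
twist -0.003 (to yaw 4.0) then t=(0.0016 -0.0006 0.0694) |0.069|
```

Stand angle is about -5.4°. Descending on the tin.

Request:
servo_tool --deltas ".002 -.0015 .02 0; 0 0 .025 0; 0 0 .017 0; 0 0 .007 0; 0 0 0 0; 0 0 0 0"

```text
time: 9.85
eef_pos: [0.6143, -0.1413, 0.0899]
ee_rot: [[0.998, 0.067, -0.006], [0.067, -0.998, 0.003], [-0.006, -0.004, -1.0]]
contact_force: [0.4, 0.3, 0.5]
gripper_width: 0.0749
```

Request:
servo_tool --deltas "0 0 0 0; 0 0 0 0; 0 0 0 0; 0 0 0 0; 0 0 0 0" --grip 0.04

```text
time: 10.48
eef_pos: [0.6142, -0.1414, 0.0901]
ee_rot: [[0.998, 0.067, -0.007], [0.067, -0.998, 0.003], [-0.006, -0.003, -1.0]]
contact_force: [-1.2, 0.2, 5.1]
gripper_width: 0.0529
```

```bash
python3 g.py .6125,-.143,.16,0 .408,-.31,.16,0 .408,-.31,.087,0
```

```text
t 10.47 pos [ 0.6142 -0.1414  0.0901] yaw 3.83 F [-1.2  0.2  5.1] w 0.0529 q [ 24.  59. -28.  95.  41.  37. -23.]
twist 0.067 (to yaw 0.0) then t=(-0.0017 0.0016 -0.0699) |0.070|
twist -0.000 (to yaw 0.0) then t=(-0.2045 0.1670 -0.0000) |0.264|
twist -0.000 (to yaw 0.0) then t=(0.0000 0.0000 0.0730) |0.073|
```

Request:
servo_tool --deltas "0 0 -.02 0; 0 0 -.04 .067; 0 0 -.015 0; -.03 .024 0 0; -.035 .0285 0 0; -.035 .0285 0 0; -.035 .0285 0 0; -.035 .0285 0 0; -.034 .0285 0 0; 0 0 0 0; 0 0 0 0"

```text
time: 11.85
eef_pos: [0.4109, -0.3079, 0.1654]
ee_rot: [[1.0, 0.001, -0.007], [0.001, -1.0, 0.004], [-0.007, -0.004, -1.0]]
contact_force: [0.8, -1.0, -1.4]
gripper_width: 0.0523
```

```bash
python3 g.py .408,-.31,.0885,0; python3 -c "
from h import *
snap('wrist','w4')"
```

```text
t 11.85 pos [ 0.4109 -0.3079  0.1654] yaw 0.04 F [ 0.8 -1.  -1.4] w 0.0523 q [ 49.  47. -29. 114.  44.  31. -11.]
twist 0.001 (to yaw 0.0) then t=(-0.0029 0.0021 0.0769) |0.077|
```

View pics/w4.png

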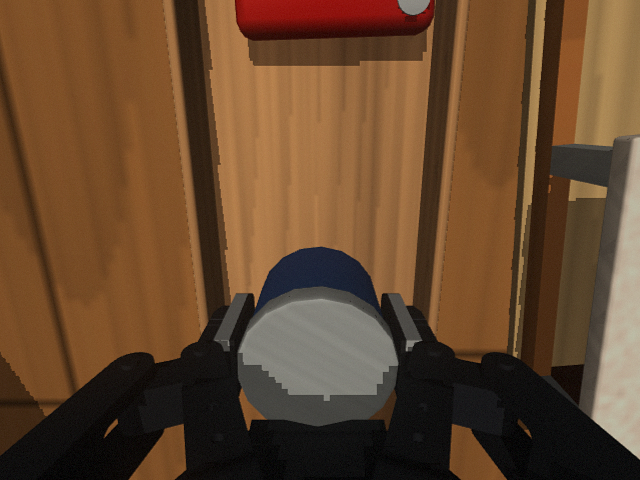

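Request:
servo_tool --deltas "-.003 .002 .025 0; 0 0 .025 0; 0 0 .017 0; 0 0 .008 0; 0 0 .002 0; 0 0 0 0"

```text
time: 12.65
eef_pos: [0.4074, -0.3095, 0.0888]
ee_rot: [[1.0, 0.001, -0.007], [0.001, -1.0, 0.003], [-0.007, -0.003, -1.0]]
contact_force: [-1.1, 0.0, -1.6]
gripper_width: 0.0524
```

Request:
servo_tool --deltas "0 0 0 0; 0 0 0 0; 0 0 0 0; 0 0 -.02 0; 0 0 -.04 0; 0 0 -.015 0; 0 0 0 0" --grip 0.07

```text
time: 13.52
eef_pos: [0.4076, -0.3106, 0.1639]
ee_rot: [[1.0, -0.001, -0.006], [-0.001, -1.0, 0.002], [-0.006, -0.002, -1.0]]
contact_force: [-0.2, 0.2, -1.2]
gripper_width: 0.0701
```

```bash
python3 g.py .601,-.0765,.16,-77.5;  python3 -c "
from h import *
snap('top','t5');snap('wrist','w5')"
```

```text
t 13.53 pos [ 0.4076 -0.3106  0.1639] yaw -0.04 F [-0.2  0.2 -1.2] w 0.0701 q [ 50.  47. -29. 115.  45.  30. -12.]
twist 1.352 (to yaw -77.5) then t=(-0.1867 -0.2394 0.0039) |0.304|
```

View pics/w5.png

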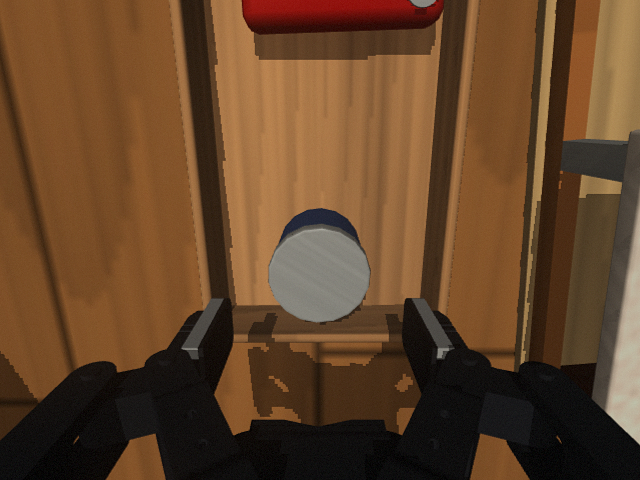

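Request:
servo_tool --deltas "0 0 0 .169; 0 0 0 .169; 0 0 0 .169; 0 0 0 .169; 0 0 0 .169; 0 0 0 .169; 0 0 0 .169; 0 0 0 .169; -.02 -.017 0 0; -.04 -.035 0 0; -.04 -.04 0 0; -.035 -.046 0 0; -.026 -.046 0 0; -.02 -.04 0 0; -.006 -.0154 0 0; 0 0 0 0; 0 0 0 0" --grip 0.058

```text
time: 15.75
eef_pos: [0.5989, -0.0768, 0.1615]
ee_rot: [[0.216, -0.976, -0.011], [-0.976, -0.216, 0.002], [-0.004, 0.01, -1.0]]
contact_force: [-0.1, -0.8, -0.1]
gripper_width: 0.058
```

```bash
python3 g.py .602,-.0762,.0865,-77.5;  python3 -c "
from h import *
snap('wrist','w6')"
```

```text
t 15.75 pos [ 0.5989 -0.0768  0.1615] yaw -77.52 F [-0.1 -0.8 -0.1] w 0.0580 q [  7.  49.  -7.  99.  10.  33. -83.]
twist -0.000 (to yaw -77.5) then t=(0.0001 -0.0032 0.0750) |0.075|
```

View pics/w6.png

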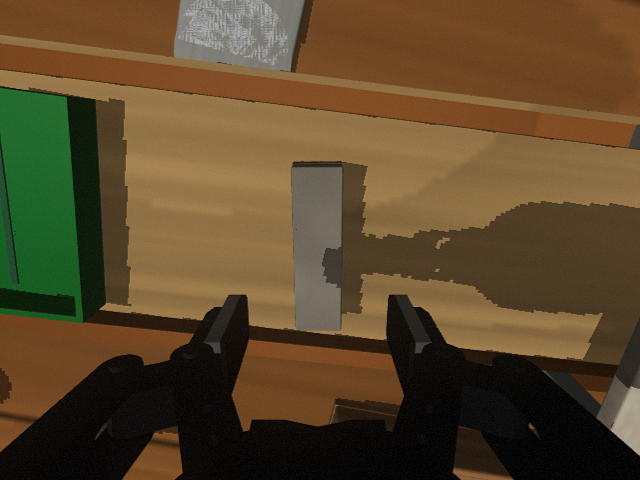

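The stone (columns 293-342, rows 163-330) is centred and aligned between the jaws.

Request:
servo_tool --deltas "0 -.003 .02 0; 0 0 .025 0; 0 0 .02 0; 0 0 .008 0; 0 0 .002 0; 0 0 0 0"

```text
time: 16.55
eef_pos: [0.6032, -0.0748, 0.0879]
ee_rot: [[0.217, -0.976, -0.007], [-0.976, -0.217, 0.003], [-0.005, 0.006, -1.0]]
contact_force: [0.9, 0.6, -0.1]
gripper_width: 0.0578
```

Request:
servo_tool --deltas "0 0 0 0; 0 0 0 0; 0 0 0 0; 0 0 0 0; 0 0 0 0; 0 0 0 0" --grip 0.01 --newtons 60

```text
time: 17.3
eef_pos: [0.6033, -0.0748, 0.0884]
ee_rot: [[0.217, -0.976, -0.006], [-0.976, -0.217, 0.003], [-0.004, 0.006, -1.0]]
contact_force: [-0.9, 0.4, 5.0]
gripper_width: 0.0264
```

Request:
servo_tool --deltas "0 0 -.02 0; 0 0 -.04 0; 0 0 -.005 0; 0 0 0 0"

```text
time: 17.8
eef_pos: [0.6032, -0.075, 0.1529]
ee_rot: [[0.217, -0.976, -0.008], [-0.976, -0.217, 0.003], [-0.005, 0.007, -1.0]]
contact_force: [0.1, 0.7, -2.5]
gripper_width: 0.0266
```

```bash
python3 g.py .409,-.235,.15,-90 .409,-.235,.088,-90
```

```text
t 17.80 pos [ 0.6032 -0.075   0.1529] yaw -77.46 F [ 0.1  0.7 -2.5] w 0.0266 q [  7.  50.  -7.  99.  10.  32. -84.]
twist 0.219 (to yaw -90.0) then t=(0.1600 0.1942 0.0029) |0.252|
twist -0.000 (to yaw -90.0) then t=(0.0000 -0.0000 0.0620) |0.062|
```

Request:
servo_tool --deltas "0 0 0 .11; 0 0 0 .109; .02 .0242 0 0; .028 .034 0 0; .028 .034 0 0; .028 .034 0 0; .028 .034 0 0; .028 .034 0 0; 0 0 .002 0; 0 0 0 0; 0 0 0 0"

```text
time: 19.18
eef_pos: [0.4101, -0.2339, 0.1512]
ee_rot: [[0.002, -1.0, -0.007], [-1.0, -0.002, 0.004], [-0.004, 0.007, -1.0]]
contact_force: [0.2, -0.3, -1.6]
gripper_width: 0.0265
```

```bash
python3 g.py .407,-.235,.0895,-90
```

```text
t 19.18 pos [ 0.4101 -0.2339  0.1512] yaw -89.89 F [ 0.2 -0.3 -1.6] w 0.0265 q [ 27.  44.  -4. 122.  13.  14. -79.]
twist 0.002 (to yaw -90.0) then t=(0.0011 0.0031 0.0617) |0.062|
```

Request:
servo_tool --deltas ".001 .003 .02 0; 0 0 .025 0; 0 0 .012 0; 0 0 .0045 0; 0 0 0 0; 0 0 0 0"

```text
time: 19.92
eef_pos: [0.4059, -0.2358, 0.0906]
ee_rot: [[-0.0, -1.0, -0.007], [-1.0, 0.0, 0.003], [-0.003, 0.007, -1.0]]
contact_force: [0.2, -0.6, -1.7]
gripper_width: 0.0264
```

Request:
servo_tool --deltas "0 0 0 0; 0 0 0 0; 0 0 0 0; 0 0 -.02 0; 0 0 -.04 0; 0 0 -.015 0; 0 0 0 0" --grip 0.043

```text
time: 20.8
eef_pos: [0.4066, -0.2363, 0.166]
ee_rot: [[-0.0, -1.0, -0.006], [-1.0, 0.0, 0.002], [-0.002, 0.006, -1.0]]
contact_force: [-0.2, -0.1, -0.2]
gripper_width: 0.0431
```

```bash
python3 -c "
from h import *
snap('wrist','w7');snap('top','t7')"; python3 g.py .4302,.1782,.16,0
```

```text
t 20.90 pos [ 0.406  -0.2359  0.1647] yaw -90.01 F [ 0.8 -0.   0. ] w 0.0431 q [ 28.  43.  -5. 122.  13.  16. -79.]
twist -1.571 (to yaw 0.0) then t=(0.0242 -0.4141 0.0047) |0.415|
```

View pics/w7.png

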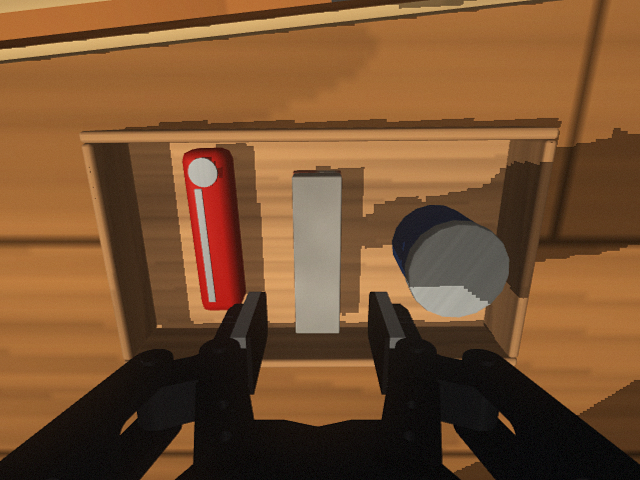

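View pics/t7.png

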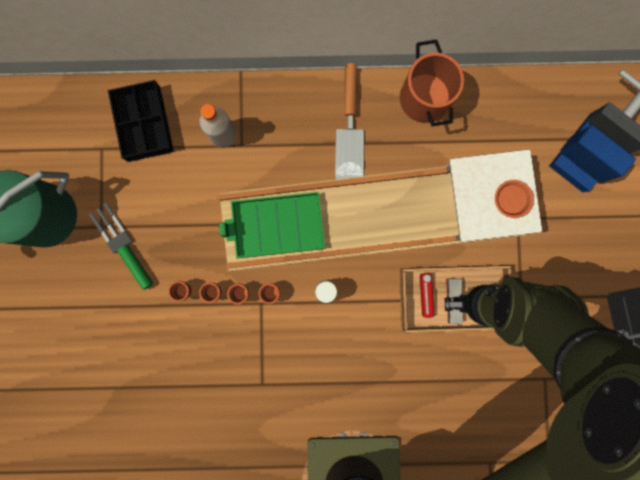

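Request:
servo_tool --deltas "-.025 0 -.015 0; -.0519 -.003 0 0; -.0519 -.003 0 0; -.0519 -.003 0 0; -.0519 -.003 0 0; -.0519 -.003 0 0; -.0519 -.003 0 0; -.0519 -.003 0 0; -.025 -.003 0 0; 0 0 0 -.175; 0 0 0 -.175; 0 0 0 -.175; 0 0 0 -.175; 0 0 0 -.175; 0 0 0 -.175; 0 0 0 -.175; 0 0 0 -.175; 0 0 0 -.17; 0 0 0 0" --grip 0.07

```text
time: 23.28
eef_pos: [0.4299, 0.1771, 0.1802]
ee_rot: [[1.0, -0.003, -0.01], [-0.003, -1.0, 0.003], [-0.01, -0.003, -1.0]]
contact_force: [0.6, -0.1, 0.2]
gripper_width: 0.07
```

```bash
python3 -c "
from h import *
snap('wrist','w8')"; python3 g.py .4302,.1782,.095,0
```

```text
t 23.32 pos [0.43   0.1771 0.1803] yaw -0.24 F [-1.   0.3 -0.8] w 0.0700 q [-17.  41. -17. 122.  32.  21. -61.]
twist -0.004 (to yaw 0.0) then t=(0.0002 -0.0011 0.0853) |0.085|
```

View pics/w8.png

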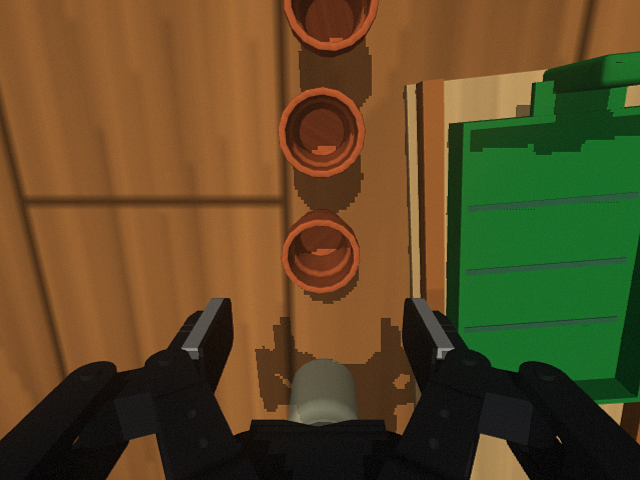

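Run:
```python
from h import *
P=cp('wrist'); print([ray(P,*q,.05)[:2].round(4) for q in [(321,252),(322,131),(332,9)]])
T=np.array([ray(P,*q,.033)[:2] for q in [(450,123),(637,110)]]); print(T)
```

```text
[array([0.4304, 0.1828]), array([0.4311, 0.2493]), array([0.4359, 0.3049])]
[[0.50262986 0.25289483]
 [0.60472242 0.25916085]]
```

Request:
servo_tool --deltas "0 -.004 .02 0; 0 0 .03 0; 0 0 .02 0; 0 0 .011 0; 0 0 .004 0; 0 0 0 0"

```text
time: 24.08
eef_pos: [0.4298, 0.1816, 0.0963]
ee_rot: [[1.0, -0.002, -0.008], [-0.002, -1.0, 0.003], [-0.008, -0.003, -1.0]]
contact_force: [0.9, 0.7, 0.3]
gripper_width: 0.0698
```

Request:
servo_tool --deltas "0 0 0 0; 0 0 0 0; 0 0 0 0; 0 0 0 0; 0 0 0 0" --grip 0.03 --newtons 30

```text
time: 24.7
eef_pos: [0.4301, 0.1817, 0.097]
ee_rot: [[1.0, -0.001, -0.007], [-0.001, -1.0, 0.004], [-0.007, -0.004, -1.0]]
contact_force: [0.5, 0.0, 6.4]
gripper_width: 0.0436
```

Request:
servo_tool --deltas "0 0 -.02 0; 0 0 -.04 0; 0 0 -.03 0; 0 0 0 0"

```text
time: 25.2
eef_pos: [0.4314, 0.1815, 0.188]
ee_rot: [[1.0, -0.002, -0.004], [-0.002, -1.0, 0.006], [-0.004, -0.006, -1.0]]
contact_force: [0.5, -0.2, -2.0]
gripper_width: 0.044
```

```bash
python3 -c "
from h import *
snap('wrist','w9')"
python3 - <<'E'
from h import *
C=np.array([.582,.157]);a=np.radians(-4.9);yt=np.array([np.sin(a),np.cos(a)]);xt=np.array([np.cos(a),-np.sin(a)])
for x,y in [(-.031,-.065),(.031,-.022),(-.031,.022),(.031,.065)]: print((C+x*xt+y*yt).round(4))
E
python3 g.py
```

```text
[0.5567 0.0896]
[0.6148 0.1377]
[0.5492 0.1763]
[0.6073 0.2244]
t 25.25 pos [0.4308 0.1812 0.1868] yaw -0.11 F [-0.2 -1.  -1.1] w 0.0434 q [-17.  41. -19. 122.  33.  22. -62.]
```

View pics/w9.png

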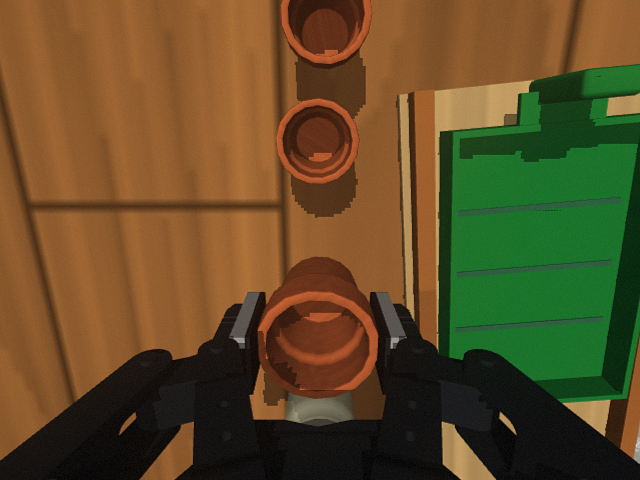

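```bash
python3 g.py .5567,.0886,.187,95 .5567,.0886,.111,95
```

```text
t 25.25 pos [0.4308 0.1812 0.1868] yaw -0.11 F [-0.2 -1.  -1.1] w 0.0434 q [-17.  41. -19. 122.  33.  22. -62.]
twist -1.660 (to yaw 95.0) then t=(-0.1032 0.1173 -0.0002) |0.156|
twist -0.000 (to yaw 95.0) then t=(0.0000 0.0000 0.0760) |0.076|
```

Request:
servo_tool --deltas "0 0 0 -.185; 0 0 0 -.185; 0 0 0 -.185; 0 0 0 -.185; 0 0 0 -.184; 0 0 0 -.184; 0 0 0 -.184; 0 0 0 -.184; 0 0 0 -.184; -.013 .0145 0 0; -.026 .0295 0 0; -.026 .0295 0 0; -.026 .0295 0 0; -.012 .0143 0 0; 0 0 0 0; 0 0 0 0"

```text
time: 27.25
eef_pos: [0.5549, 0.09, 0.184]
ee_rot: [[-0.09, 0.996, -0.01], [0.996, 0.09, 0.004], [0.005, -0.01, -1.0]]
contact_force: [0.2, -0.2, -0.7]
gripper_width: 0.0436
```

```bash
python3 -c "
from h import *
snap('wrist','w10')"; python3 g.py .5567,.0886,.111,95
```

```text
t 27.30 pos [0.555  0.0902 0.1844] yaw 95.20 F [ 0.1 -0.1 -1.4] w 0.0437 q [ 13.  52. -47. 105.  51.  48.  34.]
twist 0.003 (to yaw 95.0) then t=(-0.0017 0.0016 0.0734) |0.073|
```

View pics/w10.png

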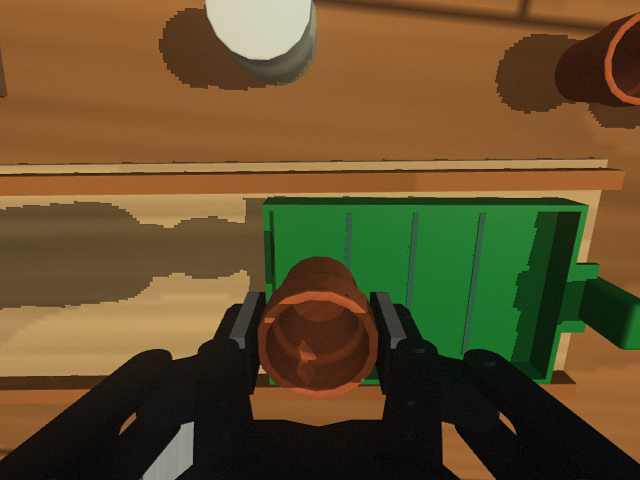

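Run:
```python
from h import *
P=cp('wrist'); T=np.array([ray(P,*q,.033)[:2] for q in [(264,199),(588,205),(551,383)]]); print(T)
m=(T[0]+T[2])/2; print('centre',m, np.linalg.norm(T[1]-T[0]),np.linalg.norm(T[2]-T[1])); d=T[1]-T[0]; print(np.degrees(np.arctan2(*d)))
```

```text
[[0.52392746 0.05517105]
 [0.51014883 0.2525572 ]
 [0.63872932 0.26529136]]
centre [0.58132839 0.1602312 ] 0.19786647563098306 0.1292095221443301
-3.993080159404936
```

Request:
servo_tool --deltas "0 .0015 .02 0; 0 0 .025 0; 0 0 .017 0; 0 0 .009 0; 0 0 .003 0; 0 0 0 0; 0 0 0 0"

```text
time: 28.18
eef_pos: [0.5576, 0.0895, 0.1115]
ee_rot: [[-0.088, 0.996, -0.007], [0.996, 0.088, 0.004], [0.004, -0.006, -1.0]]
contact_force: [1.0, -0.5, -0.4]
gripper_width: 0.0437
```

Request:
servo_tool --deltas "0 0 0 0; 0 0 0 0; 0 0 0 0" --grip 0.062

```text
time: 28.55
eef_pos: [0.5573, 0.0894, 0.111]
ee_rot: [[-0.088, 0.996, -0.008], [0.996, 0.088, 0.003], [0.004, -0.007, -1.0]]
contact_force: [0.7, -1.3, -0.1]
gripper_width: 0.0621
```

Request:
servo_tool --deltas "0 0 -.02 0; 0 0 -.03 0; 0 0 -.03 0; 0 0 0 0"

```text
time: 29.05
eef_pos: [0.559, 0.0899, 0.193]
ee_rot: [[-0.088, 0.996, -0.004], [0.996, 0.088, 0.005], [0.005, -0.003, -1.0]]
contact_force: [-0.2, 0.1, -0.9]
gripper_width: 0.0622
```

```bash
python3 -c "
from h import *
snap('wrist','w11');snap('top','t11')"; python3 g.py .431,.249,.185,0
```

```text
t 29.15 pos [0.5577 0.0888 0.1906] yaw 95.05 F [0.  0.2 0.2] w 0.0619 q [ 13.  52. -48. 104.  50.  48.  35.]
twist 1.659 (to yaw 0.0) then t=(-0.1267 -0.1602 0.0056) |0.204|
```

View pics/w11.png

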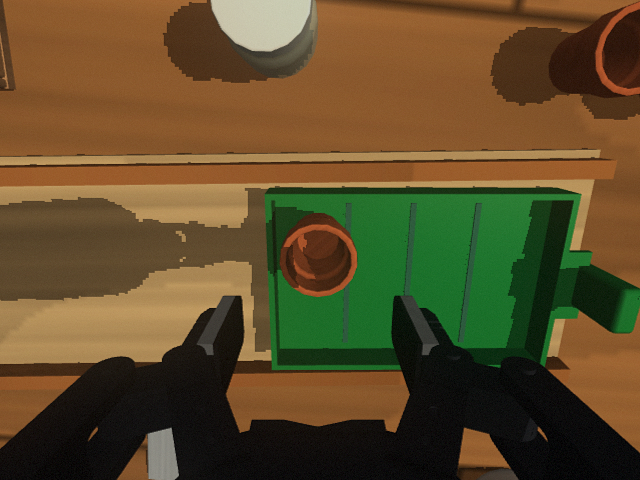

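View pics/t11.png

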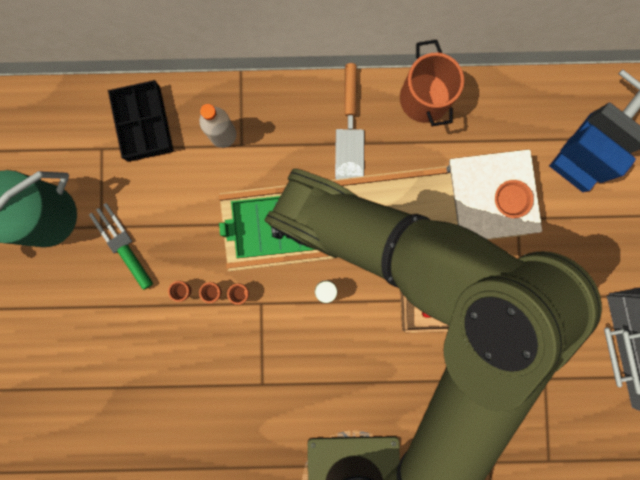

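```bash
python3 g.py .431,.2485,.185,40 .431,.2485,.096,40
```

```text
t 29.15 pos [0.5577 0.0888 0.1906] yaw 95.05 F [0.  0.2 0.2] w 0.0619 q [ 13.  52. -48. 104.  50.  48.  35.]
twist 0.961 (to yaw 40.0) then t=(0.0056 -0.2038 0.0056) |0.204|
twist -0.000 (to yaw 40.0) then t=(0.0000 0.0000 0.0890) |0.089|
```

Request:
servo_tool --deltas "0 0 0 .16; 0 0 0 .16; 0 0 0 .16; 0 0 0 .16; 0 0 0 .16; 0 0 0 .161; .001 -.02 .002 0; .001 -.04 .002 0; .001 -.04 .002 0; .001 -.04 0 0; .001 -.04 0 0; .001 -.024 0 0; 0 0 0 0; 0 0 0 0" --grip 0.065

```text
time: 30.9
eef_pos: [0.4317, 0.248, 0.1857]
ee_rot: [[0.767, 0.642, -0.009], [0.642, -0.767, 0.001], [-0.006, -0.006, -1.0]]
contact_force: [0.2, -1.0, 0.9]
gripper_width: 0.0655
```

```bash
python3 -c "
from h import *
snap('wrist','w12')"; python3 g.py .431,.2485,.096,40
```

```text
t 30.95 pos [0.4319 0.2477 0.1858] yaw 39.87 F [-0.7  0.3  0.6] w 0.0648 q [-17.  44. -29. 116.  41.  30. -36.]
twist -0.002 (to yaw 40.0) then t=(-0.0002 -0.0012 0.0898) |0.090|
```

View pics/w12.png

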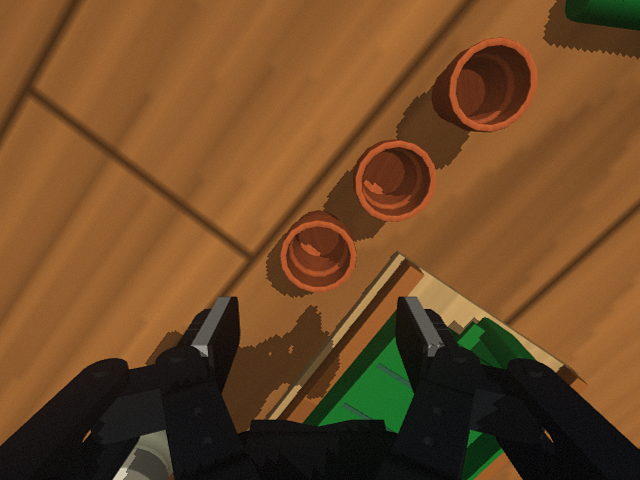

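Run:
```python
from h import *
P=cp('wrist'); print([ray(P,*q,.05)[:2].round(4) for q in [(318,254),(396,181),(491,85)]])
```

```text
[array([0.4291, 0.2496]), array([0.4348, 0.3103]), array([0.4384, 0.3776])]
```

Request:
servo_tool --deltas "-.001 -.002 .02 0; 0 0 .03 0; 0 0 .025 0; 0 0 .011 0; 0 0 .003 0; 0 0 0 0"

```text
time: 31.7
eef_pos: [0.4289, 0.2504, 0.0978]
ee_rot: [[0.766, 0.642, -0.007], [0.642, -0.766, 0.004], [-0.003, -0.007, -1.0]]
contact_force: [-0.6, 0.3, -0.3]
gripper_width: 0.0654
```

Request:
servo_tool --deltas "0 0 0 0; 0 0 0 0; 0 0 0 0; 0 0 0 0; 0 0 0 0" --grip 0.03

```text
time: 32.33
eef_pos: [0.429, 0.2507, 0.0983]
ee_rot: [[0.766, 0.643, -0.006], [0.643, -0.766, 0.004], [-0.002, -0.007, -1.0]]
contact_force: [-0.2, 0.3, 6.4]
gripper_width: 0.0436
```

Request:
servo_tool --deltas "0 0 -.02 0; 0 0 -.04 0; 0 0 -.03 0; 0 0 0 0"

```text
time: 32.83
eef_pos: [0.4301, 0.2507, 0.1893]
ee_rot: [[0.767, 0.642, -0.005], [0.642, -0.767, 0.006], [0.0, -0.008, -1.0]]
contact_force: [-1.0, -0.6, -1.3]
gripper_width: 0.0435
```

```bash
python3 -c "
from h import *
snap('wrist','w13')"
python3 - <<'E'
from h import *
C=np.array([.5815,.159]);a=np.radians(-4.5);yt=np.array([np.sin(a),np.cos(a)]);xt=np.array([np.cos(a),-np.sin(a)])
for x,y in [(-.031,-.066),(.031,-.022),(-.031,.022),(.031,.066)]: print((C+x*xt+y*yt).round(4))
E
python3 g.py .6140,.1395,.187,95 .6140,.1395,.111,95
```

```text
[0.5558 0.0908]
[0.6141 0.1395]
[0.5489 0.1785]
[0.6072 0.2272]
t 32.88 pos [0.4297 0.2501 0.188 ] yaw 39.96 F [ 0.3 -0.  -1.6] w 0.0435 q [-17.  44. -30. 117.  41.  30. -37.]
twist -0.961 (to yaw 95.0) then t=(-0.1263 0.1740 0.0010) |0.215|
twist -0.000 (to yaw 95.0) then t=(0.0000 0.0000 0.0760) |0.076|
```

View pics/w13.png

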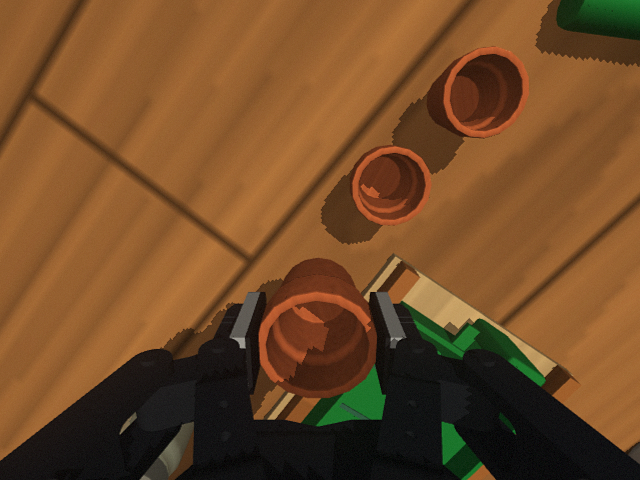

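Request:
servo_tool --deltas "0 0 0 -.16; 0 0 0 -.16; 0 0 0 -.16; 0 0 0 -.16; 0 0 0 -.16; 0 0 0 -.161; -.0126 .0174 0 0; -.0253 .0348 0 0; -.0253 .0348 0 0; -.0253 .0348 0 0; -.0253 .0348 0 0; -.0126 .0174 0 0; 0 0 0 0; 0 0 0 0"

```text
time: 34.62
eef_pos: [0.6122, 0.1406, 0.1846]
ee_rot: [[-0.09, 0.996, -0.01], [0.996, 0.09, 0.003], [0.004, -0.01, -1.0]]
contact_force: [-0.2, -0.4, -0.3]
gripper_width: 0.0433
```

```bash
python3 g.py .6140,.1395,.112,95
```

```text
t 34.62 pos [0.6122 0.1406 0.1846] yaw 95.17 F [-0.2 -0.4 -0.3] w 0.0433 q [  7.  56. -47.  93.  48.  54.  37.]
twist 0.003 (to yaw 95.0) then t=(-0.0012 0.0017 0.0726) |0.073|
```

Request:
servo_tool --deltas "0 .0015 .02 0; 0 0 .025 0; 0 0 .017 0; 0 0 .008 0; 0 0 .003 0; 0 0 0 0; 0 0 0 0"

```text
time: 35.5
eef_pos: [0.615, 0.1402, 0.1133]
ee_rot: [[-0.088, 0.996, -0.007], [0.996, 0.088, 0.004], [0.004, -0.006, -1.0]]
contact_force: [-0.1, -0.2, -1.4]
gripper_width: 0.0431
```

Request:
servo_tool --deltas "0 0 0 0; 0 0 0 0; 0 0 0 0" --grip 0.062

```text
time: 35.88
eef_pos: [0.6147, 0.14, 0.1128]
ee_rot: [[-0.088, 0.996, -0.008], [0.996, 0.088, 0.003], [0.004, -0.007, -1.0]]
contact_force: [-1.1, -0.5, 0.5]
gripper_width: 0.0618
```

Request:
servo_tool --deltas "0 0 -.02 0; 0 0 -.03 0; 0 0 -.03 0; 0 0 0 0"

```text
time: 36.38
eef_pos: [0.6167, 0.141, 0.1965]
ee_rot: [[-0.088, 0.996, -0.002], [0.996, 0.088, 0.006], [0.006, -0.002, -1.0]]
contact_force: [0.3, 0.2, -1.8]
gripper_width: 0.0622
```

```bash
python3 -c "
from h import *
snap('wrist','w14')"; python3 g.py .4345,.3095,.185,40
```

```text
t 36.42 pos [0.6159 0.1402 0.1947] yaw 95.05 F [-0.7 -1.1  0. ] w 0.0619 q [  7.  55. -48.  92.  47.  55.  38.]
twist 0.961 (to yaw 40.0) then t=(-0.0301 -0.2463 0.0097) |0.248|
```

View pics/w14.png

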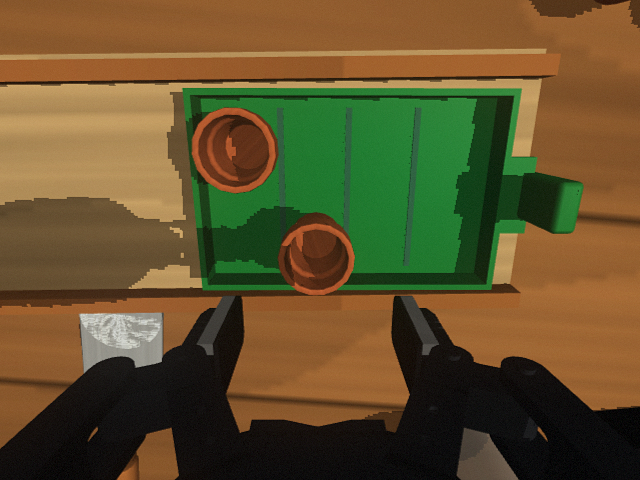

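Run:
```python
from h import *
P=cp('wrist'); T=np.array([ray(P,*q,.033)[:2] for q in [(184,89),(520,90),(491,289),(206,290)]]); print(T,T.mean(0))
L=(T[1]+T[2]-T[0]-T[3])/2; print(np.linalg.norm(L),np.degrees(np.arctan2(*L)))
a=np.arctan2(*L);yt=np.array([np.sin(a),np.cos(a)]);xt=np.array([np.cos(a),-np.sin(a)])
for q in [(235,150),(317,259)]:
    p=ray(P,*q,.062)[:2]; print(p,(p-T.mean(0))@xt,(p-T.mean(0))@yt)
```

```text
[[0.52685057 0.05492759]
 [0.51032849 0.25018777]
 [0.63694211 0.26197805]
 [0.65416772 0.06738461]] [0.58207223 0.1586195 ]
0.19565579174468917 -4.947477177626543
[0.5564907 0.0911217] -0.031307396435065186 -0.06504010325594563
[0.61446413 0.14003221] 0.030668199388878273 -0.02131159911076978
```

Both pots sit where planned. Next is pot2.

Request:
servo_tool --deltas "0 0 0 .16; 0 0 0 .16; 0 0 0 .16; 0 0 0 .16; 0 0 0 .16; 0 0 0 .161; -.002 -.02 .002 0; -.005 -.04 .002 0; -.005 -.04 .002 0; -.005 -.04 .002 0; -.005 -.04 0 0; -.005 -.04 0 0; -.003 -.026 0 0; 0 0 0 0; 0 0 0 0" --grip 0.065

```text
time: 38.3
eef_pos: [0.4348, 0.3078, 0.1862]
ee_rot: [[0.767, 0.642, -0.008], [0.642, -0.767, 0.002], [-0.005, -0.006, -1.0]]
contact_force: [-0.4, -0.8, 0.2]
gripper_width: 0.0649
```

```bash
python3 -c "
from h import *
snap('wrist','w15')"; python3 g.py .4348,.3100,.097,40
```

```text
t 38.35 pos [0.4351 0.3075 0.1862] yaw 39.87 F [-0.1 -0.3 -1.2] w 0.0651 q [-22.  46. -30. 111.  38.  34. -37.]
twist -0.002 (to yaw 40.0) then t=(0.0014 -0.0021 0.0892) |0.089|
```

View pics/w15.png

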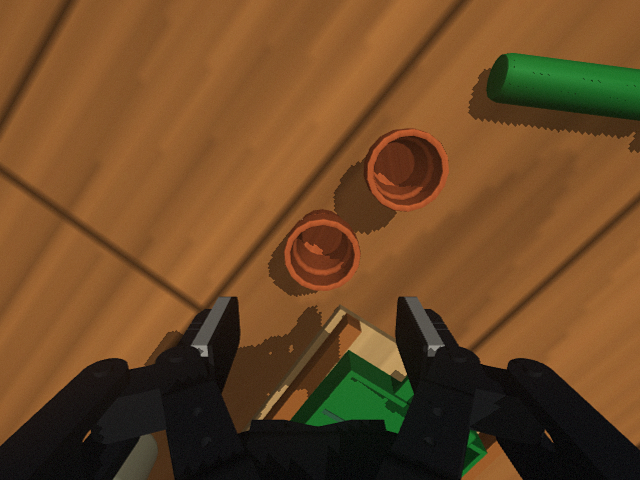

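Request:
servo_tool --deltas ".001 -.002 .02 0; 0 0 .03 0; 0 0 .025 0; 0 0 .011 0; 0 0 .0035 0; 0 0 0 0"

```text
time: 39.1
eef_pos: [0.4333, 0.3114, 0.0975]
ee_rot: [[0.766, 0.642, -0.007], [0.642, -0.766, 0.004], [-0.003, -0.008, -1.0]]
contact_force: [-0.2, -0.3, 0.3]
gripper_width: 0.0647
```

Request:
servo_tool --deltas "0 0 0 0; 0 0 0 0; 0 0 0 0; 0 0 0 0; 0 0 0 0" --grip 0.03

```text
time: 39.72
eef_pos: [0.4333, 0.3117, 0.098]
ee_rot: [[0.766, 0.643, -0.006], [0.643, -0.766, 0.004], [-0.002, -0.007, -1.0]]
contact_force: [-0.7, -0.2, 5.8]
gripper_width: 0.0442
```

Request:
servo_tool --deltas "0 0 -.02 0; 0 0 -.04 0; 0 0 -.03 0; 0 0 0 0"

```text
time: 40.22
eef_pos: [0.4345, 0.3119, 0.1892]
ee_rot: [[0.766, 0.642, -0.005], [0.642, -0.766, 0.006], [0.001, -0.008, -1.0]]
contact_force: [0.2, 0.1, -0.7]
gripper_width: 0.044
```

```bash
python3 g.py .5490,.1785,.187,95
```

```text
t 40.23 pos [0.4345 0.3119 0.1892] yaw 39.97 F [ 0.2  0.1 -0.7] w 0.0440 q [-22.  45. -30. 110.  38.  34. -38.]
twist -0.961 (to yaw 95.0) then t=(-0.1428 0.1025 0.0022) |0.176|
```

Request:
servo_tool --deltas "0 0 0 -.16; 0 0 0 -.16; 0 0 0 -.16; 0 0 0 -.16; 0 0 0 -.16; 0 0 0 -.161; -.0143 .0105 0 0; -.0286 .0205 0 0; -.0286 .0205 0 0; -.0286 .0205 0 0; -.0286 .0205 0 0; -.0143 .0105 0 0; 0 0 0 0; 0 0 0 0"

```text
time: 41.98
eef_pos: [0.5481, 0.1781, 0.1855]
ee_rot: [[-0.088, 0.996, -0.009], [0.996, 0.088, 0.004], [0.004, -0.008, -1.0]]
contact_force: [-0.6, 0.7, -0.6]
gripper_width: 0.044
```

```bash
python3 -c "
from h import *
snap('wrist','w16')"; python3 g.py .5490,.1785,.112,95
```

```text
t 42.02 pos [0.548  0.1786 0.1857] yaw 95.10 F [ 0.1 -0.2 -0.5] w 0.0439 q [  3.  52. -46. 103.  49.  48.  27.]
twist 0.002 (to yaw 95.0) then t=(-0.0001 0.0010 0.0737) |0.074|
```

View pics/w16.png

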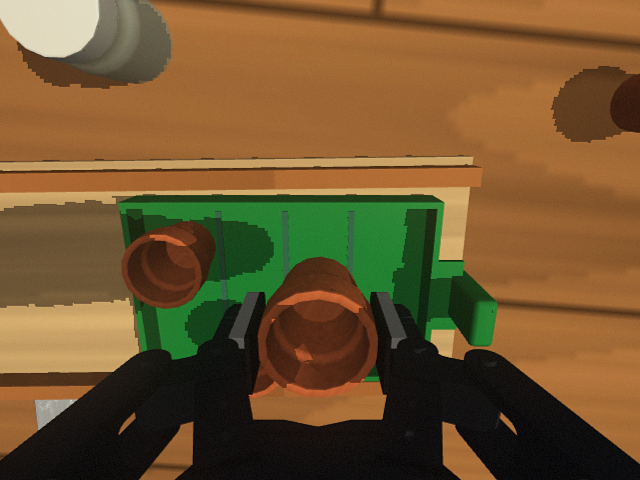

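Request:
servo_tool --deltas "0 .0005 .02 0; 0 0 .025 0; 0 0 .017 0; 0 0 .009 0; 0 0 .003 0; 0 0 0 0; 0 0 0 0"

```text
time: 42.9
eef_pos: [0.5491, 0.1782, 0.1124]
ee_rot: [[-0.088, 0.996, -0.007], [0.996, 0.088, 0.004], [0.004, -0.006, -1.0]]
contact_force: [-0.6, -0.1, -1.9]
gripper_width: 0.044
```

Request:
servo_tool --deltas "0 0 0 0; 0 0 0 0; 0 0 0 0" --grip 0.062

```text
time: 43.28
eef_pos: [0.5488, 0.178, 0.1119]
ee_rot: [[-0.088, 0.996, -0.008], [0.996, 0.088, 0.003], [0.004, -0.007, -1.0]]
contact_force: [-0.1, -0.2, -0.0]
gripper_width: 0.0616
```

Request:
servo_tool --deltas "0 0 -.02 0; 0 0 -.03 0; 0 0 -.03 0; 0 0 0 0"

```text
time: 43.78
eef_pos: [0.5505, 0.179, 0.1952]
ee_rot: [[-0.088, 0.996, -0.003], [0.996, 0.088, 0.006], [0.006, -0.002, -1.0]]
contact_force: [0.8, 0.8, -0.1]
gripper_width: 0.0619
```

```bash
python3 -c "
from h import *
snap('wrist','w17')"; python3 g.py .438,.3755,.185,40
```

```text
t 43.83 pos [0.5499 0.1781 0.1935] yaw 95.05 F [-0.1  0.4 -0.2] w 0.0622 q [  3.  52. -47. 102.  49.  49.  28.]
twist 0.961 (to yaw 40.0) then t=(0.0412 -0.2231 0.0085) |0.227|
```

View pics/w17.png

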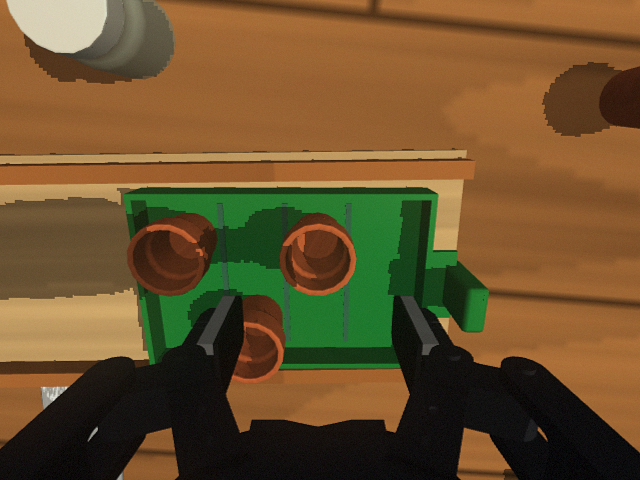

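```bash
python3 g.py .438,.3765,.185,10
```

```text
t 43.83 pos [0.5499 0.1781 0.1935] yaw 95.05 F [-0.1  0.4 -0.2] w 0.0622 q [  3.  52. -47. 102.  49.  49.  28.]
twist 1.484 (to yaw 10.0) then t=(-0.0757 -0.2148 0.0085) |0.228|
```

Request:
servo_tool --deltas "0 0 0 .185; 0 0 0 .185; 0 0 0 .185; 0 0 0 .186; 0 0 0 .186; 0 0 0 .186; 0 0 0 .186; 0 0 0 .185; -.0075 -.021 .002 0; -.015 -.043 .002 0; -.015 -.043 .002 0; -.015 -.043 .002 0; -.015 -.043 0 0; -.008 -.022 0 0; 0 0 0 0; 0 0 0 0" --grip 0.065

```text
time: 45.82
eef_pos: [0.4383, 0.3744, 0.1847]
ee_rot: [[0.985, 0.173, -0.008], [0.173, -0.985, 0.001], [-0.008, -0.002, -1.0]]
contact_force: [0.7, -0.5, 0.1]
gripper_width: 0.0648
```

```bash
python3 -c "
from h import *
snap('wrist','w18')"; python3 g.py .438,.3765,.097,10
```

```text
t 45.88 pos [0.4386 0.3741 0.1848] yaw 9.88 F [ 0.1  0.2 -0.2] w 0.0652 q [-32.  47. -22. 103.  27.  36. -61.]
twist -0.002 (to yaw 10.0) then t=(-0.0002 -0.0024 0.0878) |0.088|
```

View pics/w18.png

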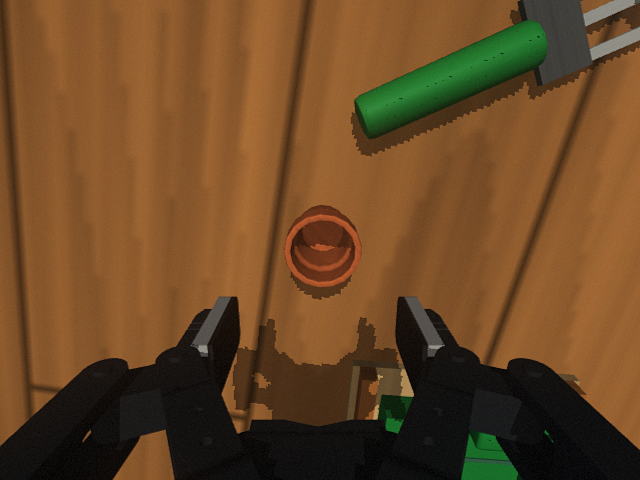

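Request:
servo_tool --deltas "0 -.003 .02 0; 0 0 .03 0; 0 0 .023 0; 0 0 .011 0; 0 0 .0035 0; 0 0 0 0"

```text
time: 46.62
eef_pos: [0.4367, 0.3795, 0.0982]
ee_rot: [[0.985, 0.174, -0.007], [0.174, -0.985, 0.004], [-0.007, -0.005, -1.0]]
contact_force: [-0.4, 1.0, 0.6]
gripper_width: 0.0652
```

Request:
servo_tool --deltas "0 0 0 0; 0 0 0 0; 0 0 0 0; 0 0 0 0; 0 0 0 0" --grip 0.03

```text
time: 47.25
eef_pos: [0.437, 0.3801, 0.0988]
ee_rot: [[0.985, 0.174, -0.006], [0.174, -0.985, 0.005], [-0.005, -0.006, -1.0]]
contact_force: [-0.0, -0.8, 5.8]
gripper_width: 0.0442
```

Request:
servo_tool --deltas "0 0 -.02 0; 0 0 -.04 0; 0 0 -.03 0; 0 0 0 0"

```text
time: 47.75
eef_pos: [0.4377, 0.3802, 0.1899]
ee_rot: [[0.985, 0.174, -0.005], [0.174, -0.985, 0.007], [-0.004, -0.007, -1.0]]
contact_force: [-0.2, 0.7, -1.0]
gripper_width: 0.044
```

```bash
python3 g.py .6075,.2262,.187,95
```

```text
t 47.75 pos [0.4377 0.3802 0.1899] yaw 10.02 F [-0.2  0.7 -1. ] w 0.0440 q [-32.  46. -23. 103.  27.  36. -61.]
twist -1.483 (to yaw 95.0) then t=(-0.1682 0.1557 0.0029) |0.229|
```

Request:
servo_tool --deltas "0 0 0 -.185; 0 0 0 -.185; 0 0 0 -.185; 0 0 0 -.186; 0 0 0 -.186; 0 0 0 -.186; 0 0 0 -.185; 0 0 0 -.185; -.017 .0155 0 0; -.0336 .031 0 0; -.0336 .031 0 0; -.0336 .031 0 0; -.0336 .031 0 0; -.0168 .0148 0 0; 0 0 0 0; 0 0 0 0"

```text
time: 49.75
eef_pos: [0.6037, 0.2266, 0.1853]
ee_rot: [[-0.09, 0.996, -0.01], [0.996, 0.09, 0.004], [0.005, -0.01, -1.0]]
contact_force: [-0.9, 0.1, -0.6]
gripper_width: 0.0441
```

```bash
python3 -c "
from h import *
snap('wrist','w19')"; python3 g.py .6065,.2262,.1125,95
```

```text
t 49.80 pos [0.6036 0.227  0.1856] yaw 95.18 F [-0.1 -0.1 -1. ] w 0.0442 q [ -1.  56. -47.  90.  47.  55.  32.]
twist 0.003 (to yaw 95.0) then t=(-0.0011 0.0028 0.0731) |0.073|
```

View pics/w19.png

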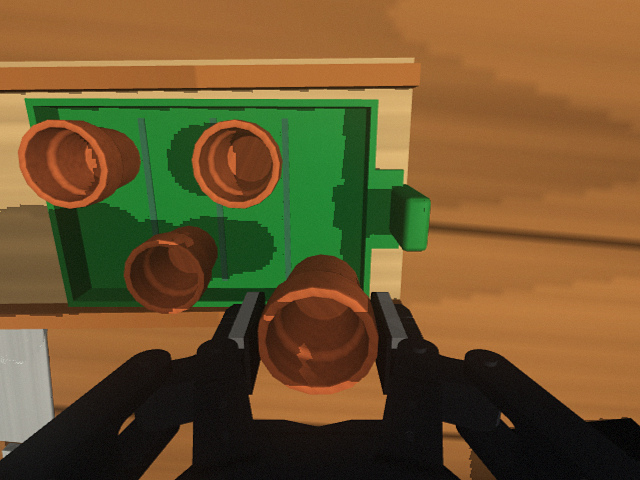

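Request:
servo_tool --deltas "-.0025 .002 .02 0; 0 0 .025 0; 0 0 .017 0; 0 0 .009 0; 0 0 .0025 0; 0 0 0 0; 0 0 0 0"

```text
time: 50.68
eef_pos: [0.6074, 0.2234, 0.1132]
ee_rot: [[-0.087, 0.996, -0.007], [0.996, 0.087, 0.004], [0.005, -0.006, -1.0]]
contact_force: [0.9, -0.7, -0.9]
gripper_width: 0.0442
```

Request:
servo_tool --deltas "0 0 0 0; 0 0 0 0; 0 0 0 0" --grip 0.062

```text
time: 51.05
eef_pos: [0.6071, 0.2231, 0.1126]
ee_rot: [[-0.087, 0.996, -0.008], [0.996, 0.087, 0.003], [0.004, -0.007, -1.0]]
contact_force: [-0.2, 0.6, 0.3]
gripper_width: 0.0622
```

Request:
servo_tool --deltas "0 0 -.02 0; 0 0 -.03 0; 0 0 -.03 0; 0 0 0 0"

```text
time: 51.55
eef_pos: [0.6089, 0.2243, 0.1965]
ee_rot: [[-0.087, 0.996, -0.002], [0.996, 0.087, 0.007], [0.007, -0.002, -1.0]]
contact_force: [-0.4, 0.2, 0.6]
gripper_width: 0.062
```

```bash
python3 -c "
from h import *
snap('wrist','w20');snap('side','s20')"; python3 g.py
```

```text
t 51.65 pos [0.6077 0.2228 0.1933] yaw 95.00 F [-0.3 -0.  -1.2] w 0.0619 q [ -1.  56. -47.  89.  46.  56.  33.]
```

View pics/w20.png

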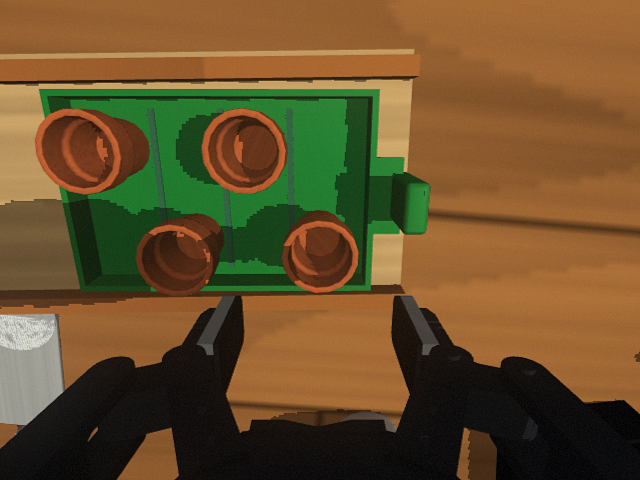

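View pics/s20.png

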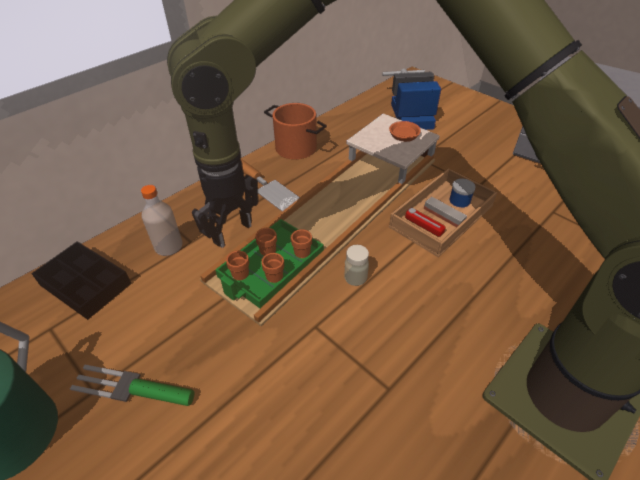

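```bash
python3 g.py .572,.276,.175,5 .572,.276,.114,5
```

```text
t 51.65 pos [0.6077 0.2228 0.1933] yaw 95.00 F [-0.3 -0.  -1.2] w 0.0619 q [ -1.  56. -47.  89.  46.  56.  33.]
twist 1.571 (to yaw 5.0) then t=(-0.0309 -0.0561 0.0183) |0.067|
twist -0.000 (to yaw 5.0) then t=(0.0000 0.0000 0.0610) |0.061|
```

Request:
servo_tool --deltas "0 0 0 .175; 0 0 0 .175; 0 0 0 .174; 0 0 0 .174; 0 0 0 .175; 0 0 0 .175; 0 0 0 .174; 0 0 0 .174; 0 0 0 .175; -.01 -.018 .004 0; -.012 -.022 .005 0; -.009 -.016 .005 0; 0 0 0 0; 0 0 0 0" --grip 0.06

```text
time: 53.4
eef_pos: [0.5722, 0.2751, 0.1787]
ee_rot: [[0.996, 0.087, -0.008], [0.087, -0.996, 0.002], [-0.007, -0.003, -1.0]]
contact_force: [1.2, -0.5, -0.2]
gripper_width: 0.0599
```

```bash
python3 -c "
from h import *
snap('wrist','w21')
P=cp('wrist');print(P[3],P[4][:,2])"; python3 g.py .572,.276,.114,5
```

```text
[0.56573551 0.35009479 0.24819782] [ 0.02023363 -0.29511524 -0.9552474 ]
t 53.45 pos [0.5726 0.2747 0.1788] yaw 4.92 F [ 0.3 -0.7  0.7] w 0.0597 q [-17.  51. -24.  93.  27.  42. -48.]
twist -0.001 (to yaw 5.0) then t=(-0.0005 -0.0013 0.0648) |0.065|
```

View pics/w21.png

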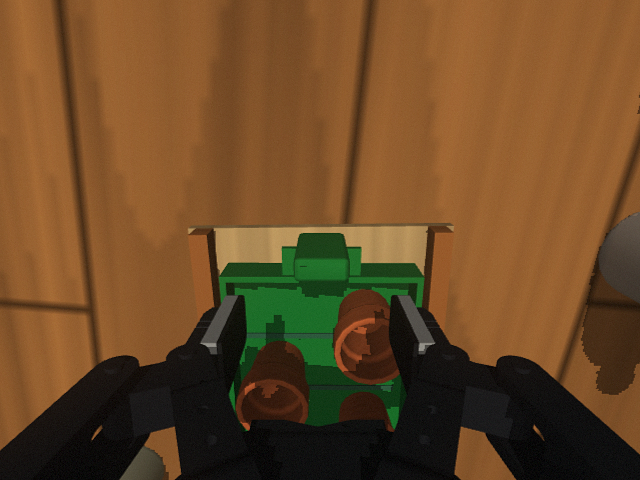

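Run:
```python
from h import *
P=cp('wrist'); print([ray(P,*q,.068)[:2].round(4) for q in [(322,270),(294,270),(350,270),(322,258),(322,281)]])
```

```text
[array([0.5735, 0.2773]), array([0.5589, 0.2761]), array([0.5881, 0.2786]), array([0.5729, 0.284 ]), array([0.574 , 0.2711])]
```

Request:
servo_tool --deltas ".001 -.002 .015 0; 0 0 .02 0; 0 0 .017 0; 0 0 .009 0; 0 0 .003 0; 0 0 0 0; 0 0 0 0"

```text
time: 54.32
eef_pos: [0.5724, 0.2785, 0.1155]
ee_rot: [[0.996, 0.087, -0.007], [0.087, -0.996, 0.004], [-0.007, -0.004, -1.0]]
contact_force: [0.4, -0.0, 0.4]
gripper_width: 0.0601
```

Request:
servo_tool --deltas "0 0 0 0; 0 0 0 0; 0 0 0 0; 0 0 0 0; 0 0 0 0; 0 0 0 0; 0 0 0 0" --grip 0.01 --newtons 40

```text
time: 55.2
eef_pos: [0.5725, 0.2785, 0.1155]
ee_rot: [[0.996, 0.087, -0.007], [0.087, -0.996, 0.004], [-0.006, -0.004, -1.0]]
contact_force: [-0.6, -0.4, 6.3]
gripper_width: 0.0293
```

```bash
python3 -c "
from h import *
snap('wrist','w22');snap('side','s22');snap('top','t22')"; python3 g.py
```

```text
t 55.35 pos [0.5726 0.2785 0.1155] yaw 4.99 F [-1.6 -1.   5.7] w 0.0292 q [-19.  56. -21.  94.  30.  36. -51.]
```

View pics/w22.png

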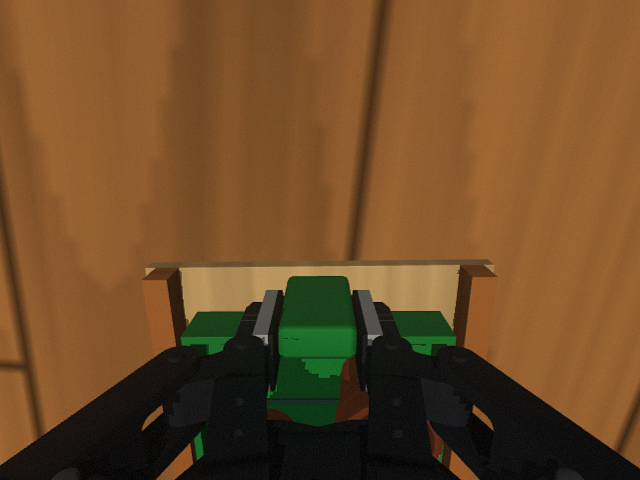

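View pics/s22.png

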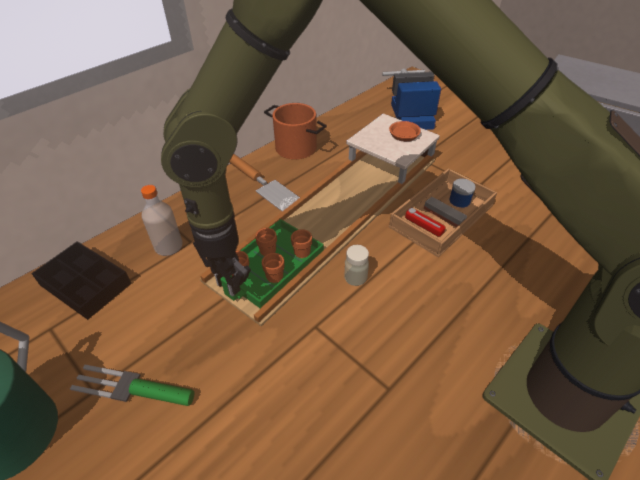

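View pics/t22.png

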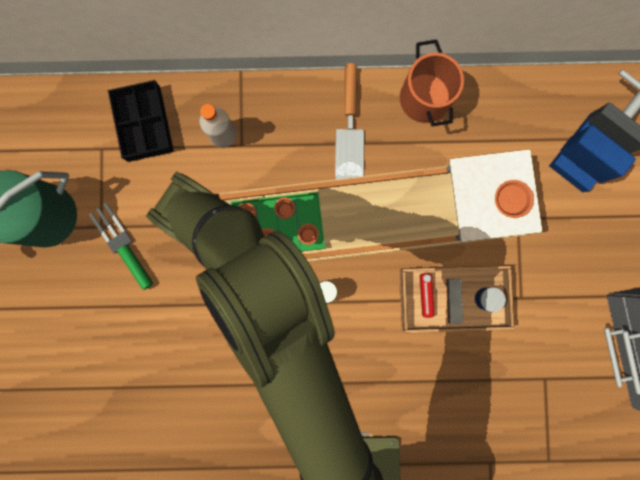

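Request:
servo_tool --deltas "0 .002 0 -.004; 0 .004 0 -.004; 0 .008 0 0; 0 .012 0 0; 0 .016 0 0; 0 .016 0 0; 0 .016 0 0; 0 .016 0 0; 0 .016 0 0; 0 .016 0 0; 0 .012 0 0; 0 .008 0 0; 0 .004 0 0; 0 .002 0 0; 0 0 0 0"

```text
time: 57.22
eef_pos: [0.5865, 0.1347, 0.1155]
ee_rot: [[0.995, 0.098, -0.005], [0.098, -0.995, 0.01], [-0.004, -0.01, -1.0]]
contact_force: [-1.1, 7.3, 7.7]
gripper_width: 0.0293
```

```bash
python3 -c "
from h import *
snap('side','s23')
P=cp('side')
print('tab pred/actual')"; python3 g.py .616,-.1746,.1155,5.46
```

```text
tab pred/actual
t 57.27 pos [0.5865 0.1347 0.1155] yaw 5.61 F [-1.   6.7  8.4] w 0.0292 q [ -5.  54. -22. 100.  33.  32. -42.]
twist 0.003 (to yaw 5.5) then t=(-0.0001 0.3107 -0.0000) |0.311|
```

View pics/s23.png

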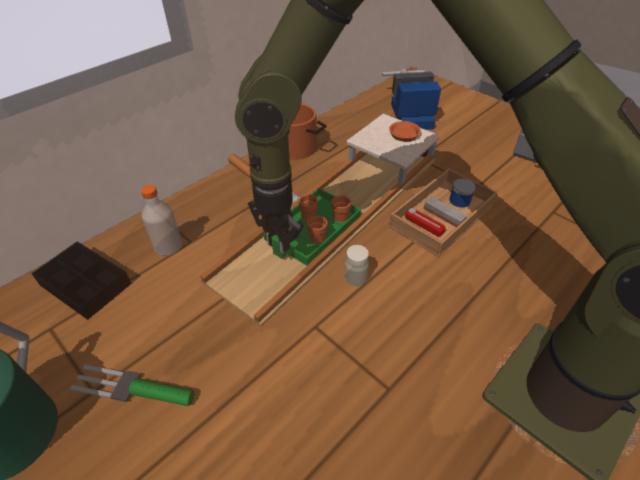

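Request:
servo_tool --deltas "0 .004 0 0; 0 .008 0 0; 0 .012 0 0; 0 .016 0 0; 0 .016 0 0; 0 .016 0 0; 0 .016 0 0; 0 .016 0 0; 0 .016 0 0; 0 .016 0 0; 0 .016 0 0; 0 .016 0 0; 0 .016 0 0; 0 .016 0 0; 0 .016 0 0; 0 .012 0 0; 0 .008 0 0; 0 .004 0 0; 0 0 0 0"

```text
time: 59.65
eef_pos: [0.6103, -0.1025, 0.1155]
ee_rot: [[0.995, 0.099, -0.004], [0.099, -0.995, 0.011], [-0.003, -0.011, -1.0]]
contact_force: [0.1, 9.0, 14.9]
gripper_width: 0.0292
```

```bash
python3 -c "
from h import *
snap('side','s24');snap('wrist','w24')"; python3 g.py .616,-.1746,.1155,5.46
```

```text
t 59.75 pos [ 0.6103 -0.1025  0.1155] yaw 5.67 F [-1.5  9.2 15.6] w 0.0291 q [ 19.  56. -25.  97.  36.  36. -21.]
twist 0.004 (to yaw 5.5) then t=(-0.0012 0.0723 -0.0000) |0.072|
```

View pics/s24.png

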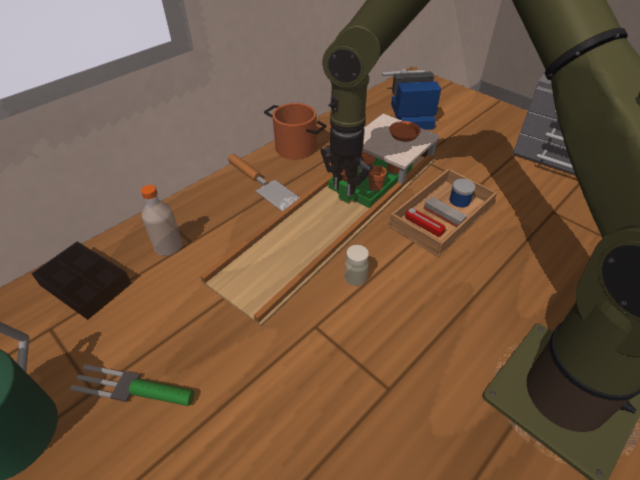

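View pics/w24.png

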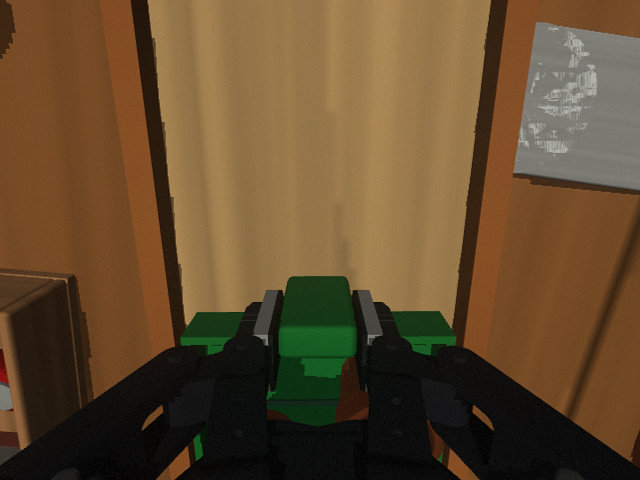

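Request:
servo_tool --deltas "0 .003 -.0005 0; 0 .006 -.0005 0; 0 .009 0 0; 0 .01 0 0; 0 .01 0 0; 0 .009 0 0; 0 .006 0 0; 0 .004 0 0; 0 .002 0 0; 0 0 0 0"

```text
time: 61.0
eef_pos: [0.6155, -0.1619, 0.1155]
ee_rot: [[0.995, 0.098, -0.005], [0.098, -0.995, 0.01], [-0.004, -0.01, -1.0]]
contact_force: [-0.8, 8.5, 11.0]
gripper_width: 0.0292
```

```bash
python3 g.py .616,-.1746,.1155,5.46
```

```text
t 61.00 pos [ 0.6155 -0.1619  0.1155] yaw 5.65 F [-0.8  8.5 11. ] w 0.0292 q [ 25.  57. -27.  94.  36.  39. -14.]
twist 0.003 (to yaw 5.5) then t=(-0.0007 0.0127 0.0000) |0.013|
```

Request:
servo_tool --deltas "0 .002 0 0; 0 .002 0 0; 0 .002 0 0; 0 .002 0 0; 0 .001 0 0; 0 0 0 0"

```text
time: 61.75
eef_pos: [0.6163, -0.1705, 0.1155]
ee_rot: [[0.995, 0.099, -0.005], [0.099, -0.995, 0.01], [-0.004, -0.011, -1.0]]
contact_force: [-0.1, 9.7, 11.6]
gripper_width: 0.0293
```

Request:
servo_tool --deltas "0 .0015 0 0; 0 .0015 0 0; 0 0 0 0; 0 0 0 0"

```text
time: 62.25
eef_pos: [0.6166, -0.1735, 0.1155]
ee_rot: [[0.995, 0.099, -0.005], [0.099, -0.995, 0.01], [-0.004, -0.011, -1.0]]
contact_force: [-1.3, 8.4, 11.4]
gripper_width: 0.0291
```

Still free; continuing in small steps until the force rises.

Request:
servo_tool --deltas "0 .0015 0 0; 0 .0015 0 0; 0 0 0 0; 0 0 0 0"

```text
time: 62.75
eef_pos: [0.6167, -0.174, 0.1155]
ee_rot: [[0.995, 0.1, -0.006], [0.1, -0.995, 0.014], [-0.005, -0.014, -1.0]]
contact_force: [-1.7, 13.7, 13.3]
gripper_width: 0.0295
```

Request:
servo_tool --deltas "0 .0015 0 0; 0 .0015 0 0; 0 0 0 0; 0 0 0 0"

```text
time: 63.25
eef_pos: [0.6168, -0.1742, 0.1155]
ee_rot: [[0.995, 0.101, -0.007], [0.101, -0.995, 0.017], [-0.005, -0.018, -1.0]]
contact_force: [-3.3, 17.9, 13.2]
gripper_width: 0.0291
```

Request:
servo_tool --deltas "0 -.0025 0 0; 0 0 0 0"

```text
time: 63.5
eef_pos: [0.6168, -0.174, 0.1155]
ee_rot: [[0.995, 0.1, -0.006], [0.1, -0.995, 0.014], [-0.005, -0.015, -1.0]]
contact_force: [-2.8, 13.8, 13.3]
gripper_width: 0.0295
```

Request:
servo_tool --deltas "0 0 0 0; 0 0 0 0; 0 0 0 0; 0 0 0 0; 0 -.002 -.015 0; 0 0 -.03 0; 0 -.02 -.04 0; 0 -.03 -.04 0; 0 0 0 0" --grip 0.06

```text
time: 64.62
eef_pos: [0.6143, -0.1266, 0.2443]
ee_rot: [[0.995, 0.1, 0.001], [0.1, -0.995, 0.005], [0.001, -0.005, -1.0]]
contact_force: [-0.4, 0.4, 0.1]
gripper_width: 0.06
```

```bash
python3 -c "
from h import *
snap('side','s25');snap('wrist','w25');snap('top','t25')"; python3 g.py
```

```text
t 64.78 pos [ 0.6115 -0.1318  0.2391] yaw 5.40 F [ 0.2  0.3 -0.6] w 0.0603 q [ 25.  47. -31.  92.  30.  50. -13.]
```

View pics/s25.png

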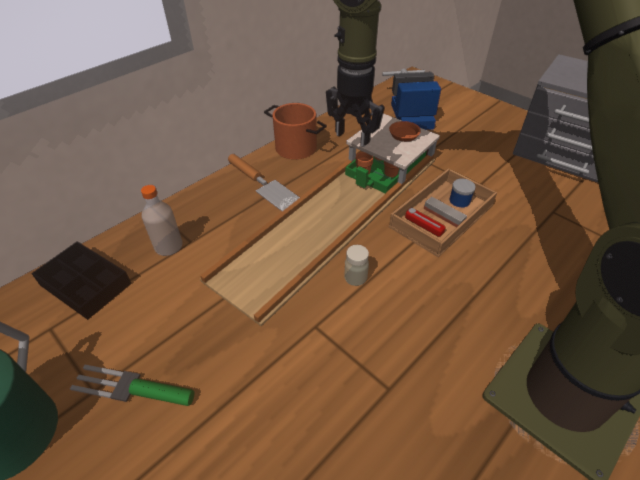

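View pics/w25.png

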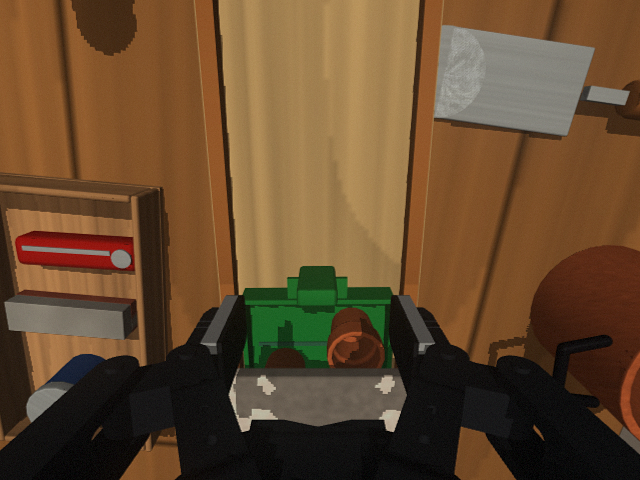

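Request:
servo_tool --deltas "0 -.03 0 0; 0 -.05 0 0; 0 -.05 0 0; 0 -.05 0 0; 0 -.05 0 0; 0 -.03 0 0; 0 0 0 0; 0 0 0 0"

```text
time: 65.78
eef_pos: [0.5875, 0.1255, 0.2392]
ee_rot: [[0.996, 0.092, -0.01], [0.092, -0.996, 0.001], [-0.009, -0.002, -1.0]]
contact_force: [-0.9, -0.2, 0.2]
gripper_width: 0.0601
```

```bash
python3 - <<'E'
from h import *
im,d,P=snap('top','t26'); im2,d2,P2=snap('side','s26')
cv2.imwrite('pics/t26c.png',cv2.resize(im[130:350,380:560][:,:,::-1],(540,600)[:1]+(660,) if 0 else (490,600),interpolation=2))
cv2.imwrite('pics/s26c.png',cv2.resize(im2[90:260,320:520][:,:,::-1],(700,595),interpolation=2))
E
python3 g.py
```

```text
t 65.88 pos [0.5876 0.1253 0.2395] yaw 5.25 F [-0.3 -0.2 -0.5] w 0.0599 q [  0.  45. -29.  97.  28.  47. -37.]
```

View pics/t26c.png

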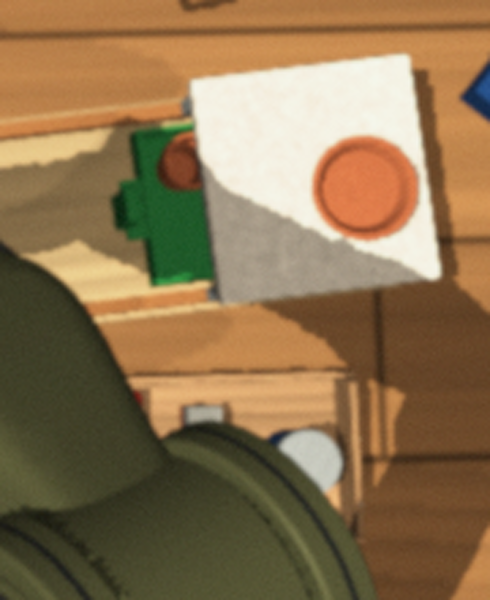

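View pics/s26c.png

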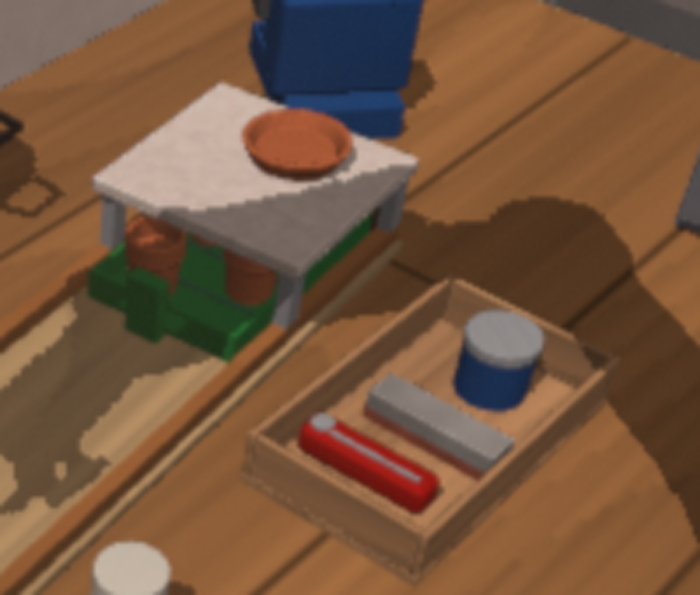

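Run:
```python
from h import *
P=cp('top'); sx=490/180; sy=600/220
q=lambda U,V,z: ray(P,(U+.5)/sx-.5+380,(V+.5)/sy-.5+130,z)[:2]
A=(q(133,131,.033)+q(152,284,.033))/2; S=(q(191,82,.086)+q(222,302,.086))/2
a=np.radians(-5.5); yt=np.array([np.sin(a),np.cos(a)]);xt=np.array([np.cos(a),-np.sin(a)])
print('tray end beyond shelf edge',(A-S)@yt,'(home .035)  lateral',(A-S)@xt)
print('saucer',q(366,188,.1), 'jar: same pixels', arm.read_state()['time'])
P0=P; print('saucer0', ray(P,(553+.5)/3-.5+330,(177+.5)/3-.5+140,.1)[:2])
```

```text
tray end beyond shelf edge 0.03846961334223229 (home .035)  lateral -0.00044915622138837354
saucer [ 0.61984603 -0.34869885] jar: same pixels 65.875
saucer0 [ 0.61974539 -0.3484136 ]
```

Run:
```python
from h import *
P=cp('side'); f=lambda U,V,z: ray(P,(U+.5)/3.5-.5+320,(V+.5)/3.5-.5+90,z)[:2]
a=np.radians(-5.5); yt=np.array([np.sin(a),np.cos(a)])
L,R=f(96,183,.083),f(300,272,.083)
T1,T2=f(90,265,.033),f(246,325,.033)
print(((T1+T2)/2-(L+R)/2)@yt, L,R,T1,T2, f(146,279,.068))
```

```text
0.023144875029665935 [ 0.70527665 -0.21661774] [ 0.52974995 -0.23454545] [ 0.68421187 -0.18941348] [ 0.55520321 -0.2148233 ] [ 0.6137829  -0.16936692]
```

A direct push on the back of the tab will confirm that it is home.

```bash
python3 g.py .612,-.125,.19,5.5 .612,-.125,.112,5.5
```

```text
t 65.88 pos [0.5876 0.1253 0.2395] yaw 5.25 F [-0.3 -0.2 -0.5] w 0.0599 q [  0.  45. -29.  97.  28.  47. -37.]
twist -0.004 (to yaw 5.5) then t=(0.0003 0.2515 0.0495) |0.256|
twist -0.000 (to yaw 5.5) then t=(0.0000 0.0000 0.0780) |0.078|
```

Request:
servo_tool --deltas "0 .025 .005 -.004; 0 .05 .01 0; 0 .05 .01 0; 0 .05 .01 0; 0 .05 .01 0; 0 .0265 .005 0; 0 0 .02 0; 0 0 .03 0; 0 0 .02 0; 0 0 .006 0; 0 0 0 0; 0 0 0 0" --grip 0

```text
time: 67.38
eef_pos: [0.6117, -0.1216, 0.1142]
ee_rot: [[0.995, 0.099, -0.006], [0.099, -0.995, 0.003], [-0.006, -0.004, -1.0]]
contact_force: [0.0, 0.8, 0.8]
gripper_width: -0.0004
```

Request:
servo_tool --deltas "0 .006 0 0; 0 .006 0 0; 0 .006 0 0; 0 .004 0 0; 0 .002 0 0; 0 0 0 0"

```text
time: 68.12
eef_pos: [0.6134, -0.1458, 0.1131]
ee_rot: [[0.995, 0.099, -0.008], [0.099, -0.995, 0.003], [-0.008, -0.004, -1.0]]
contact_force: [-0.2, -0.0, -0.3]
gripper_width: -0.0
```

Request:
servo_tool --deltas "0 .002 0 0; 0 .002 0 0; 0 .002 0 0; 0 0 0 0; 0 0 0 0"

```text
time: 68.75
eef_pos: [0.6141, -0.1516, 0.1132]
ee_rot: [[0.995, 0.099, -0.008], [0.099, -0.995, 0.003], [-0.007, -0.004, -1.0]]
contact_force: [0.5, 0.1, 0.8]
gripper_width: -0.0
```

Request:
servo_tool --deltas "0 .002 0 0; 0 .002 0 0; 0 0 0 0; 0 0 0 0"

```text
time: 69.25
eef_pos: [0.6144, -0.1556, 0.1131]
ee_rot: [[0.995, 0.099, -0.008], [0.099, -0.995, 0.003], [-0.007, -0.004, -1.0]]
contact_force: [0.4, 0.7, -0.5]
gripper_width: -0.0004
```

Request:
servo_tool --deltas "0 .002 0 0; 0 .002 0 0; 0 0 0 0; 0 0 0 0"

```text
time: 69.75
eef_pos: [0.6149, -0.1572, 0.1132]
ee_rot: [[0.995, 0.101, -0.008], [0.101, -0.995, 0.007], [-0.007, -0.007, -1.0]]
contact_force: [-0.8, 5.3, 1.2]
gripper_width: -0.0002
```

Request:
servo_tool --deltas "0 .002 0 0; 0 .002 0 0; 0 .002 0 0; 0 0 0 0; 0 0 0 0"

```text
time: 70.38
eef_pos: [0.616, -0.1578, 0.1132]
ee_rot: [[0.995, 0.104, -0.007], [0.104, -0.994, 0.014], [-0.005, -0.015, -1.0]]
contact_force: [-0.7, 13.1, 1.0]
gripper_width: 0.0002
```

Request:
servo_tool --deltas "0 .002 0 0; 0 .002 0 0; 0 0 0 0; 0 0 0 0"

```text
time: 70.88
eef_pos: [0.616, -0.1581, 0.1133]
ee_rot: [[0.994, 0.106, -0.008], [0.107, -0.994, 0.019], [-0.006, -0.02, -1.0]]
contact_force: [-3.0, 19.2, 2.9]
gripper_width: 0.0001
```

The push reached 19 N without the tray moving, so it is solidly against the stop. Retreating.

Request:
servo_tool --deltas "0 -.006 0 0; 0 -.01 0 0; 0 -.02 0 0; 0 -.03 -.02 0; 0 -.05 -.04 0; 0 -.05 -.03 0; 0 -.05 -.03 0; 0 -.05 0 0; 0 -.05 0 0; 0 0 0 0; 0 0 0 0; 0 0 0 0"

```text
time: 72.38
eef_pos: [0.5859, 0.1413, 0.2331]
ee_rot: [[0.995, 0.096, -0.008], [0.096, -0.995, 0.001], [-0.008, -0.002, -1.0]]
contact_force: [-1.5, 0.0, -0.1]
gripper_width: 0.0001
```

```bash
python3 - <<'E'
from h import *
im,d,P=snap('top','t27'); im2,d2,P2=snap('side','s27')
E
python3 g.py
```

```text
t 72.47 pos [0.5859 0.1416 0.2332] yaw 5.53 F [ 0.3 -0.4  0.5] w 0.0004 q [ -2.  45. -29.  97.  28.  46. -38.]
```

View pics/s27.png

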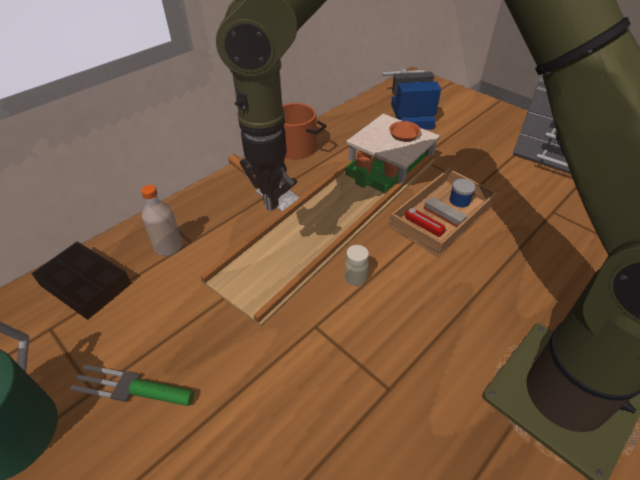

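View pics/t27.png

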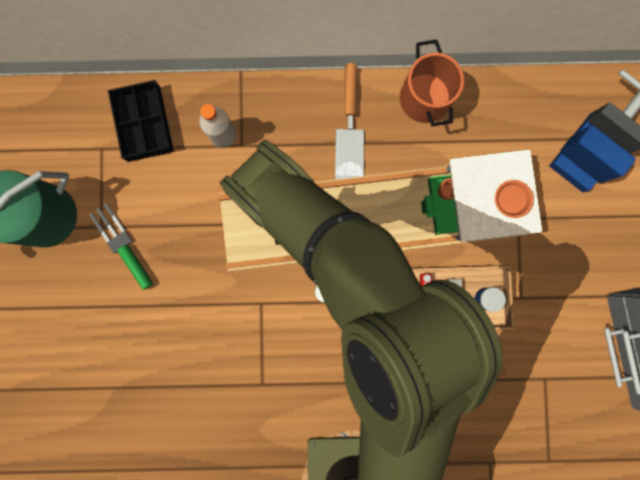

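Run:
```python
import cv2
a=cv2.imread('pics/s27.png')[120:200,335:435]; b=cv2.imread('pics/s26.png')[120:200,335:435]
cv2.imwrite('pics/cmp.png',cv2.resize(cv2.hconcat([b,a]),(800,320),interpolation=2))
```

```text
(no output)
```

View pics/cmp.png

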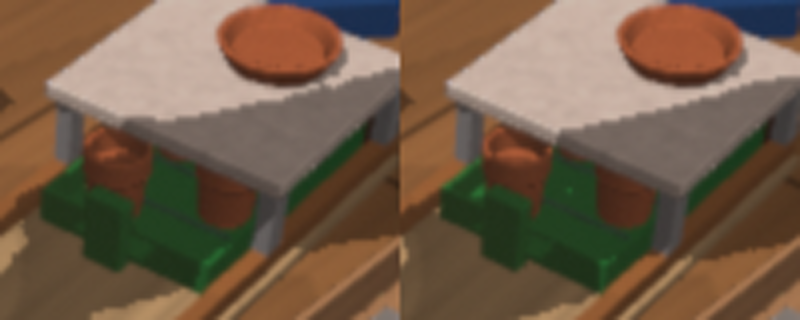

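The tray and its visible pots look the same in both pictures, and the pots stand upright. Handing in.

```bash
python3 -c "
from cell import arm
print(arm.job_done())"
```

```text
the job is handed in; nothing more can be done
None
```

The job is handed in, after about 72 s. The hook, tin and stone are in the tote, and all four pots were stood staggered in the green tray. I then slid the tray by its tab under the shelf to the end stop.

**Tray home:**
- The tray stopped where expected. The force rose to 18 N while I held the tab, and to 19 N in a second push on its back, with almost no movement.
- The top view put the tray's end 38 mm in front of the shelf edge. Fully home is 35 mm, so it agrees within measuring error and the 8 mm limit.
- A rough side-view estimate gave 23 mm instead. Its corner picks were poor, so I did not rely on it and made the second push to settle the question.

**Pots and bystanders:**
- The nearer pots visible under the shelf stand upright. The rearmost pot is hidden by the shelf, so I could not check it after the slide; it was upright before.
- The saucer measured the same position before and after, and the fork looks unmoved in the last pictures. The jar stands at its original spot in the last side view; the arm mostly hid it from above.
- I saw nothing knocked aside during the run.

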